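# Clear the bed plate, replace the blown fuse and reset the rig

## Task

Put the gear test rig back in service: with the yellow scraper block, never with the fingers, wipe every brass chip off the bed plate into the white catch tray. Then pull the blown fuse (red band) out of its clips and lay it flat in the orange tray, snap each fresh fuse (blue band) down into a pair of spring clips of its own, and only after that press the red reset plunger down to its stop and let it come back up. At the end the scraper must be back on its black mat; leave everything else on the bench alone.

Things in the scene. Friction and masses are not known exactly. Their poses are not given: they have to be found in the camera images.
- bed_plate (a point): Dark steel bed plate, fixed, 30 mm high. This point is the middle of its free top face, which reaches 86 mm either way along its x and 85 mm either way along its y; z up. An aluminium rim 6 mm high bounds it at both x ends and the -y end. The +y edge is open: there chips fall into the white catch tray.
- tray_floor (a point): Middle of the floor of the white open catch tray fixed to the bed plate's +y edge, axes parallel to those of the bed plate; floor inside 174 mm (x) by 90 mm (y), 27 mm lower than the plate top; outer walls 22 mm high, so below the plate top.
- chip1: Loose sharp brass chip, block 16 x 10 x 7 mm (curl on top up to 10 mm), 12 g; origin at the centre of its underside. Three to five of the five chips are present, all on the bed plate at the start; absent ones read None.
- chip2: Loose sharp brass chip, block 16 x 10 x 7 mm (curl on top up to 10 mm), 12 g; origin at the centre of its underside. Three to five of the five chips are present, all on the bed plate at the start; absent ones read None.
- chip3: Loose sharp brass chip, block 16 x 10 x 7 mm (curl on top up to 10 mm), 12 g; origin at the centre of its underside. Three to five of the five chips are present, all on the bed plate at the start; absent ones read None.
- chip4: Loose sharp brass chip, block 16 x 10 x 7 mm (curl on top up to 10 mm), 12 g; origin at the centre of its underside. Three to five of the five chips are present, all on the bed plate at the start; absent ones read None.
- chip5: Loose sharp brass chip, block 16 x 10 x 7 mm (curl on top up to 10 mm), 12 g; origin at the centre of its underside. Three to five of the five chips are present, all on the bed plate at the start; absent ones read None.
- scraper: Yellow scraper block with a 6 mm black rubber foot, about 140 g. Foot and body 34 mm (its x) by 64 mm (its y), 22 mm high; on top a grip rib 18 mm thick (x), 50 mm long (y), from 22 to 58 mm high. Origin at the centre of the underside, z up through the rib. The 64 mm faces (+x and -x) push the chips. It stands on the black mat at the start.
- mat: Black rubber mat, fixed, 130 mm (x) by 100 mm (y), 4 mm thick: the scraper's place. Origin at the centre of its underside.
- fuse1_mid (a point): Fresh loose cartridge fuse, 100 mm long along its x, 90 g; this point is its middle, on its axis. White ceramic body with blue band, square 24 x 24 mm, 50 mm long; at each end a round steel cap, 20 mm diameter, 25 mm long. Lies on a flat of its body, axis 12 mm up. One or both fuses are present; an absent one reads None. Fits either pair of clips, any flat up, either way round.
- fuse2_mid (a point): Fresh loose cartridge fuse, 100 mm long along its x, 90 g; this point is its middle, on its axis. White ceramic body with blue band, square 24 x 24 mm, 50 mm long; at each end a round steel cap, 20 mm diameter, 25 mm long. Lies on a flat of its body, axis 12 mm up. One or both fuses are present; an absent one reads None. Fits either pair of clips, any flat up, either way round.
- blown_mid (a point): The blown fuse: same shape and size as the fresh ones but with a red band; this point is its middle, on its axis, x along it. At the start it is snapped into clip_a; grip its body between the clips and pull it straight up, which takes about 20 N.
- blown_in (a point): Middle of the inner floor of the orange open tray for blown fuses, fixed to the bench; inside 100 mm (x) by 150 mm (y), floor 4 mm above the bench, walls 12 mm high over all.
- clip_a (a point): Pair of copper C-shaped spring clips: this point is where the middle of a seated fuse lies, on its axis, 42 mm above the bench; the fuse lies along this x, z is up. The clips, 14 mm wide, 37 mm to either side along x, take the end caps; 60 mm is free between them, down to the base. Flared mouths open upwards, 22 mm wide at the top, 17 mm above this point.
- clip_b (a point): Pair of copper C-shaped spring clips: this point is where the middle of a seated fuse lies, on its axis, 42 mm above the bench; the fuse lies along this x, z is up. The clips, 14 mm wide, 37 mm to either side along x, take the end caps; 60 mm is free between them, down to the base. Flared mouths open upwards, 22 mm wide at the top, 17 mm above this point.
- fuse_base: Grey fixed base of the two pairs of clips, 130 (x) x 170 (y) x 10 mm, origin at the centre of its underside; pairs 80 mm apart along y. Clip lips, 7 mm above the seated axis, stand 15 mm apart: a fuse is pushed straight down through them with about 8 to 15 N and snaps in, its caps coming to rest on saddles.
- plunger (a joint): Reset plunger, m pressed: 0 at rest, 0.014 at its stop. Spring: about 3 N at first, 9 N at the stop; returns by itself.
- plunger_top (a point): Centre of the top of the plunger's flat red head, 38 mm diameter, 85 mm above the bench at rest; it moves straight down. It stands on a fixed grey block 80 x 80 x 45 mm.
- oil_bottle: Bystander: clear bottle with orange cap, 52 mm diameter, 130 mm tall; origin at the centre of its underside (tools: on the underside near mid-length). Leave alone.
- bolt_jar: Bystander: glass jar with steel cap, 48 mm diameter, 60 mm tall; origin at the centre of its underside (tools: on the underside near mid-length). Leave alone.
- carton: Bystander: cardboard carton 70 x 90 x 80 mm; origin at the centre of its underside (tools: on the underside near mid-length). Leave alone.
- screwdriver: Bystander: green screwdriver, 170 mm; origin at the centre of its underside (tools: on the underside near mid-length). Leave alone.
- collar: Bystander: steel shaft collar, 56 mm diameter, 22 mm tall; origin at the centre of its underside (tools: on the underside near mid-length). Leave alone.
- wrench: Bystander: steel wrench, 160 mm; origin at the centre of its underside (tools: on the underside near mid-length). Leave alone.

How it is judged:
On the way, in this order (a step that is already met when the one before it is completed fails the run):
1. the scraper is brought down onto the bed plate (x of scraper in the frame of bed_plate between -0.09 and 0.09 m and y of scraper in the frame of bed_plate between -0.1 and 0.13 m and z of scraper in the frame of bed_plate below 0.04 m), for 0.1 s.
2. every chip present lies in the catch tray (x of chip1 in the frame of tray_floor between -0.09 and 0.09 m and y of chip1 in the frame of tray_floor between -0.05 and 0.048 m and z of each of chip1, chip2, chip3, chip4, chip5 in the frame of tray_floor below 0.0245 m and x of chip2 in the frame of tray_floor between -0.09 and 0.09 m and y of chip2 in the frame of tray_floor between -0.05 and 0.048 m and x of chip3 in the frame of tray_floor between -0.09 and 0.09 m and y of chip3 in the frame of tray_floor between -0.05 and 0.048 m and x of chip4 in the frame of tray_floor between -0.09 and 0.09 m and y of chip4 in the frame of tray_floor between -0.05 and 0.048 m and x of chip5 in the frame of tray_floor between -0.09 and 0.09 m and y of chip5 in the frame of tray_floor between -0.05 and 0.048 m), for 0.2 s.
3. the blown fuse lies in the orange tray and every fresh fuse present is snapped into a pair of clips (((x of fuse1_mid in the frame of clip_a between -0.006 and 0.006 m and y of fuse1_mid in the frame of clip_a between -0.004 and 0.004 m and z of fuse1_mid in the frame of clip_a between -0.004 and 0.004 m and angle between the x axis of fuse1_mid and the x axis of clip_a, either way round below 0.1 rad) or (x of fuse1_mid in the frame of clip_b between -0.006 and 0.006 m and y of fuse1_mid in the frame of clip_b between -0.004 and 0.004 m and z of fuse1_mid in the frame of clip_b between -0.004 and 0.004 m and angle between the x axis of fuse1_mid and the x axis of clip_b, either way round below 0.1 rad)) and ((x of fuse2_mid in the frame of clip_a between -0.006 and 0.006 m and y of fuse2_mid in the frame of clip_a between -0.004 and 0.004 m and z of fuse2_mid in the frame of clip_a between -0.004 and 0.004 m and angle between the x axis of fuse2_mid and the x axis of clip_a, either way round below 0.1 rad) or (x of fuse2_mid in the frame of clip_b between -0.006 and 0.006 m and y of fuse2_mid in the frame of clip_b between -0.004 and 0.004 m and z of fuse2_mid in the frame of clip_b between -0.004 and 0.004 m and angle between the x axis of fuse2_mid and the x axis of clip_b, either way round below 0.1 rad)) and x of blown_mid in the frame of blown_in between -0.05 and 0.05 m and y of blown_mid in the frame of blown_in between -0.075 and 0.075 m and z of blown_mid in the frame of blown_in below 0.022 m and angle between blown_mid's own x axis and vertical between 1.4 and 1.742 rad), for 0.2 s.
4. the plunger is pressed to its stop while the fresh fuses are in (((x of fuse1_mid in the frame of clip_a between -0.006 and 0.006 m and y of fuse1_mid in the frame of clip_a between -0.004 and 0.004 m and z of fuse1_mid in the frame of clip_a between -0.004 and 0.004 m and angle between the x axis of fuse1_mid and the x axis of clip_a, either way round below 0.1 rad) or (x of fuse1_mid in the frame of clip_b between -0.006 and 0.006 m and y of fuse1_mid in the frame of clip_b between -0.004 and 0.004 m and z of fuse1_mid in the frame of clip_b between -0.004 and 0.004 m and angle between the x axis of fuse1_mid and the x axis of clip_b, either way round below 0.1 rad)) and ((x of fuse2_mid in the frame of clip_a between -0.006 and 0.006 m and y of fuse2_mid in the frame of clip_a between -0.004 and 0.004 m and z of fuse2_mid in the frame of clip_a between -0.004 and 0.004 m and angle between the x axis of fuse2_mid and the x axis of clip_a, either way round below 0.1 rad) or (x of fuse2_mid in the frame of clip_b between -0.006 and 0.006 m and y of fuse2_mid in the frame of clip_b between -0.004 and 0.004 m and z of fuse2_mid in the frame of clip_b between -0.004 and 0.004 m and angle between the x axis of fuse2_mid and the x axis of clip_b, either way round below 0.1 rad)) and value of joint plunger above 0.0125 m), for 0.05 s.
At the end, for the whole second after the job is handed in: All chips present lie in the catch tray; the blown fuse lies flat in the orange tray; each fresh fuse present is in a clip pair (middle within 6 mm along, 4 mm across and up, 0.1 rad); the scraper is on its mat (within 60 mm along its x, 50 mm along its y); the plunger is up (within 3 mm) (all of step 2 and all of step 3 and x of scraper in the frame of mat between -0.06 and 0.06 m and y of scraper in the frame of mat between -0.05 and 0.05 m and z of scraper in the frame of mat below 0.03 m and linear speed of scraper below 0.02 m/s and value of joint plunger below 0.003 m); the robot touches nothing.
It fails at once if the fingers touch a chip (contact force between the fingers and chip1 above 0.5 N or contact force between the fingers and chip2 above 0.5 N or contact force between the fingers and chip3 above 0.5 N or contact force between the fingers and chip4 above 0.5 N or contact force between the fingers and chip5 above 0.5 N).
It fails at once if a bystander is moved more than 30 mm (distance of any of oil_bottle, bolt_jar, carton, screwdriver, collar, wrench from where it was at the start of the episode above 0.03 m).
Of chip1, chip2, chip3, chip4, chip5 only 3 to 5 are there at a start; the rules pass over those that are not, and their reading is None.
Of fuse1, fuse2 only 1 to 2 are there at a start; the rules pass over those that are not, and their reading is None.
At some moment in a run one of fuse1, fuse2 may be knocked a few centimetres aside while the robot is not near it.
Once in a run the grip may slacken for a moment while it holds something.
It also fails if it takes over 208 s, if anything falls off the work surface, if the arm or the gripper's body presses on something with over 40 N, if the wrist force passes 120 N, or if a joint passes its speed limit or range.

## Robot

A 6-joint arm with a two-finger parallel gripper is mounted at the origin on the work surface. World frame = base frame: x ahead of the robot, y to its left, z up, the work surface at z = 0. Lengths are in m, angles in rad, forces in N, time in s.
With the tool pointing down it reaches from about 0.35 to 0.725 m from the base axis. Payload 6 kg.
Tool frame: the origin (TCP) lies midway between the tips of the shut fingers; the grasp point (between the pads) lies 19 mm behind it (hold_point_z is the distance from the TCP to the grasp point, in m); z points along the fingers, x is the direction in which the jaws open and shut, and the axes are right-handed (so a half turn about z gives the same grasp; the last joint's range is limited). The gripper opens to 85 mm and grips with 20 to 120 N. Pads are 22 mm wide; open, the fingers measure 114 mm over their backs; the gripper's body (76 mm by 85 mm) begins 54 mm behind the grasp point. The pads swing forward as they close: fully open they stand 13 mm farther back than shut.
Start: joints at [-0.977, 0.04, 0.085, 0, -1.615, -0.334], TCP at [0.154, -0.58, 0.231] pointing down, gripper open.
Joint ranges: [-2.56, 2.56], [-1.29, 2.01], [-1.08, 1.49], [-3.29, 1.98], [-2.81, -0.18], [-2.99, 2.99]. Speed limits (rad/s): [2.57, 2.57, 3.01, 3.14, 3.14, 3.14].

## Interface

Orientations are given as a rotation vector (axis times angle).
In Python, from station import observe, grab_frame, calibration, finish_job, hold_point_z gives the robot as it stands. The module is installed in compiled form; this text tells all that it offers.
- The arm moves only by the tool move_arm, never from a script. Its argument "increments" is a list that holds one entry, the list of rows, each a list of 5 numbers: the shift along the tool's x, y, z in m, then the turn about the tool's z in degrees, then the closure in counts, from 0 (fully open) to 255 (shut). A call has 1 to 20 rows; each row shifts and turns the commanded pose from where the row before left it, along the tool's axes as they then stand; what a row does not reach is not made up. A row lasts 1/10 s, in which the tool goes at most 50 mm and 8.59 degrees, less where a joint would pass 70% of its speed; a pose out of reach is approached as far as the arm can. A call is refused whole if a number of a shift passes 0.05 or a number of a turn 8.59, either way. A call with a gripper value outside its range is refused whole. The fingers move at their own pace and stop on an object; "grip_force" is the grip in N (left out, the last holds). Time passes only in rows, so rows that do not move let the fingers close. It gives the time, the measured TCP pose, the force and the opening at its end, in the units of the state.
- observe(): the state, without advancing time (a new reading comes with each control period).
- grab_frame(name): name is "scene" or "top" or "wrist"; returns the picture (420x560x3 uint8, blue, green, red); there is no depth.
- calibration(name): a dict with "fovy" (degrees; the focal length in pixels is half the picture's height over the tangent of half this angle, whatever the lens; pixels are square), "cx", "cy" (the principal point, pixels), "R" (3x3) and "t" (3): a world point X has camera coordinates R X + t; the wrist camera has in their place "T_tool_cam" (4x4, takes a point from camera to tool coordinates, whose origin is the TCP and whose axes are the tool frame's). Camera axes: x right, y down, z forward; pixel columns grow to the right and rows downward; lengths in m; the calibration is good to about 2 mm. A picture is of the moment at which its call begins: read the wrist's pose just before it. calibration takes no time and is no camera call.
- finish_job(): hands the job in, once; it reports no verdict.
The state is a dict: "t": time; "joints": joint angles; "qd": joint speeds; "effort": joint torques, N m; "tcp_pos": TCP position; "eef_rot": TCP orientation; "contact_force": force on the tool from outside, world axes, zero at the start; "ft_torque": the same for the moment, N m; "finger_gap": finger opening in m.
Only numpy, scipy, OpenCV 4.12 (cv2) and the standard library are available. Lean on these libraries where they do the work, as an engineer would, in place of code of your own. Each camera call takes 0.05 s, during which the arm holds its last target.

## Working session

There is one attempt and no reset: what is moved stays moved. The work goes in short steps, Python scripts to look and compute and a tool call to move; the robot and the scene stay as the last step left them, time stands still between calls to the robot, and variables do not carry over. Pictures are saved under pics/ and viewed, and the job is handed in when it is done.

Besides the shell and the picture viewer there is one more tool, called after ">>>" in YAML: its name, and indented under it one key for each argument. move_arm: Moves the arm, as the interface text tells. Its arguments: {"type":"object","properties":{"increments":{"type":"array","items":{"type":"array","items":{"type":"array","items":{"type":"number"}}}},"grip_force":{"type":"number"}},"required":["increments"]}

```bash
mkdir -p pics; python3 - <<'E'
from station import *
import cv2
s=observe();print(s)
print(hold_point_z)
for n in ["scene","top","wrist"]:
    print(n,calibration(n)); cv2.imwrite(f"pics/{n}0.png",grab_frame(n))
E
```

```text
{'t': 0.0, 'joints': array([-9.77288058e-01,  4.08154822e-02,  8.37978716e-02, -4.79023364e-04,
       -1.61551195e+00, -3.33721810e-01]), 'qd': array([ 7.88288108e-04,  8.74730780e-05, -3.91678675e-04,  2.18271561e-04,
       -8.19418442e-04,  1.24590048e-03]), 'effort': array([-1.31796598e-03, -3.68189979e+01,  3.47409332e+01,  6.93179011e+00,
       -5.32893857e-03, -2.66248975e-05]), 'tcp_pos': array([ 0.15413254, -0.57951577,  0.23026666]), 'eef_rot': array([-1.91405157e+00, -2.48930320e+00, -1.57342535e-03]), 'contact_force': array([-0.71368425, -0.48363622,  0.19118956]), 'ft_torque': array([ 0.00485921, -0.04264539, -0.03056693]), 'finger_gap': 0.08537054578609043}
0.0187
scene {'fovy': 54.438265053159775, 'cx': 280.7934367298055, 'cy': 203.3286924334186, 'R': array([[ 1.37567835e-01,  9.90492227e-01, -4.87846499e-04],
       [ 8.09536466e-01, -1.12718957e-01, -5.76146811e-01],
       [-5.70723928e-01,  7.88643400e-02, -8.17346080e-01]]), 't': array([-1.47501844e-03, -3.91750427e-01,  1.67889113e+00])}
top {'fovy': 54.53747555367334, 'cx': 290.21505267955905, 'cy': 217.45660567887873, 'R': array([[ 0.02013647, -0.99973769, -0.01091228],
       [-0.98402027, -0.01788621, -0.17715583],
       [ 0.17691418,  0.0143052 , -0.98412232]]), 't': array([-0.06962391,  0.53624634,  0.99021547])}
wrist {'fovy': 70.23855915366485, 'cx': 279.0804956235729, 'cy': 212.47384691620684, 'T_tool_cam': array([[ 9.99999792e-01,  6.38340308e-04,  8.74578676e-05,
         4.51964868e-04],
       [-6.37169238e-04,  9.59629356e-01,  2.81266943e-01,
        -7.18903404e-02],
       [ 9.56168897e-05, -2.81266940e-01,  9.59629564e-01,
        -1.42176857e-01],
       [ 0.00000000e+00,  0.00000000e+00,  0.00000000e+00,
         1.00000000e+00]])}
```

View pics/scene0.png

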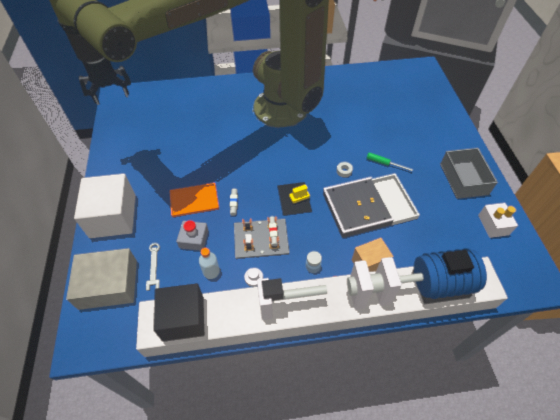

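View pics/top0.png

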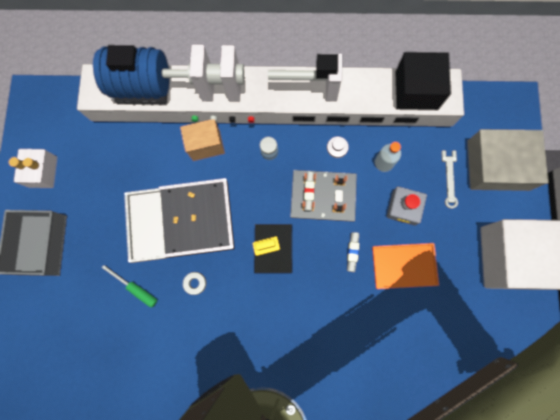

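View pics/wrist0.png

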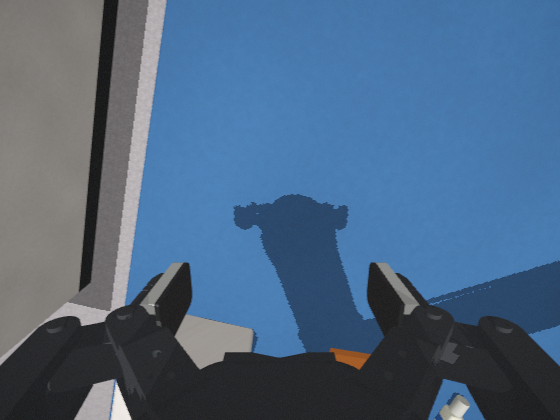

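The top view shows the plate and tray at left (around 180,218), with three chips visible. The mat and scraper are at (270,247), the clip base at (323,195) with the red-banded fuse at (309,192), and one fresh fuse at (354,252). The orange tray is at (405,266) and the plunger at (411,202). I'll zoom in next.

```bash
cat > h.py <<'E'
import numpy as np, cv2
from station import *
from scipy.spatial.transform import Rotation as Ro
def K(c): 
    f=210/np.tan(np.radians(c["fovy"]/2)); return f
def ray(n,uv,c=None,s=None):
    c=calibration(n); f=K(c)
    d=np.array([(uv[0]-c["cx"])/f,(uv[1]-c["cy"])/f,1.])
    if n=="wrist":
        T=c["T_tool_cam"]; R=Ro.from_rotvec(s["eef_rot"]).as_matrix()
        return np.array(s["tcp_pos"])+R@T[:3,3], R@T[:3,:3]@d
    return -c["R"].T@c["t"], c["R"].T@d
def pt(n,uv,z,s=None):
    o,d=ray(n,uv,s=s); return o+d*(z-o[2])/d[2]
def two(n1,uv1,n2,uv2,s=None):
    o1,d1=ray(n1,uv1,s=s);o2,d2=ray(n2,uv2,s=s)
    A=np.stack([d1,-d2],1); k=np.linalg.lstsq(A,o2-o1,rcond=None)[0]
    a=o1+k[0]*d1;b=o2+k[1]*d2
    return (a+b)/2,np.linalg.norm(a-b)
def shot(n,name,box=None,sc=1):
    s=observe(); im=grab_frame(n)
    cv2.imwrite("pics/%s_raw.png"%name,im)
    if box: x0,y0,x1,y1=box; im=im[y0:y1,x0:x1]
    if sc!=1: im=cv2.resize(im,None,fx=sc,fy=sc,interpolation=cv2.INTER_CUBIC)
    cv2.imwrite("pics/%s.png"%name,im); return s,im
def masks(im,lo,hi,mina=8):
    hsv=cv2.cvtColor(im,cv2.COLOR_BGR2HSV); m=cv2.inRange(hsv,np.array(lo),np.array(hi))
    n,l,st,ce=cv2.connectedComponentsWithStats(m)
    out=[]
    for i in range(1,n):
        if st[i,4]>=mina:
            r=cv2.minAreaRect(np.argwhere(l==i)[:,::-1].astype(np.float32))
            out.append((int(st[i,4]),tuple(np.round(ce[i],1)),tuple(np.round(r[1],1)),round(r[2],1)))
    return out
E
python3 - <<'E'
import cv2
im=cv2.imread("pics/top0.png")
cv2.imwrite("pics/t_a.png",cv2.resize(im[170:300,115:305],None,fx=4.2,fy=4.2,interpolation=cv2.INTER_CUBIC))
cv2.imwrite("pics/t_b.png",cv2.resize(im[130:300,280:450],None,fx=3.5,fy=3.5,interpolation=cv2.INTER_CUBIC))
E
```

```text
(no output)
```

View pics/t_a.png

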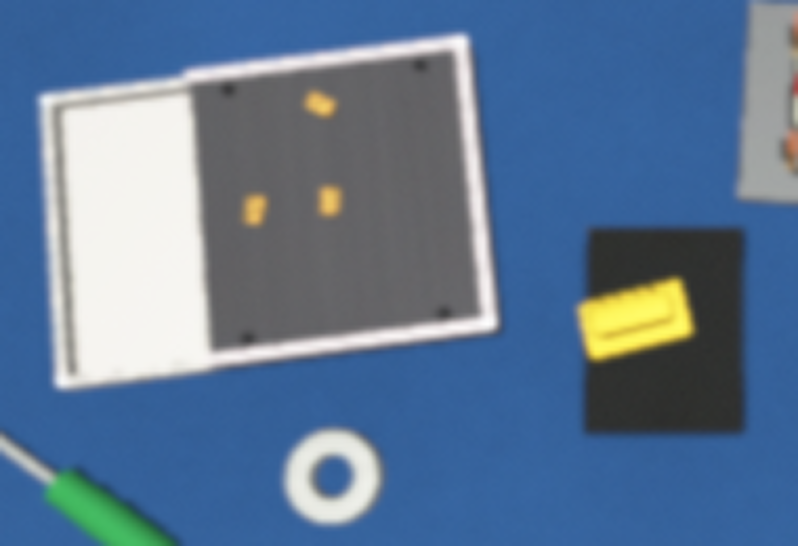

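View pics/t_b.png

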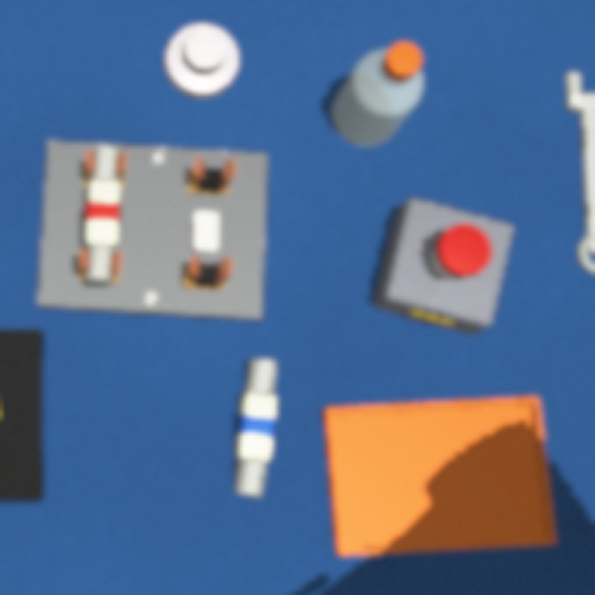

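```bash
python3 - <<'E'
from h import *
A=lambda u,v:(115+u/4.2-0.5+.12,170+v/4.2-.38)
B=lambda u,v:(280+u/3.5-.36,130+v/3.5-.36)
def P(nm,uv,z): print(nm,np.round(uv,1),np.round(pt("top",uv,z)*1000,1))
for n,u,v,z in [("plTL",191,85,.03),("plTR",455,50,.03),("plBR",480,318,.03),("plBL",210,352,.03),("rimTR",468,36,.036),("rimBR",496,328,.036),
 ("trayTL",40,94,.025),("trayBL",60,387,.025),("chipT",320,104,.035),("chipL",255,209,.035),("chipR",329,201,.035),
 ("matTL",588,229,.004),("matTR",743,229,.004),("matBR",743,432,.004),("matBL",584,432,.004),
 ("ribL",598,330,.062),("ribR",672,306,.062),("scrapTL",577,305,.026),("scTR",681,278,.058),("scBR",694,335,.026),("scBL",593,361,.026),("collar",332,476,.011),("sdrv",0,435,.01)]:
    P(n,A(u,v),z)
for n,u,v,z in [("baseTL",48,140,.01),("baseTR",268,154,.01),("baseBR",262,318,.01),("baseBL",37,303,.01),("red",102,212,.054),("capT",106,162,.052),("capB",98,263,.052),
 ("blue",258,426,.024),("fcapT",263,375,.022),("fcapB",251,480,.022),("fT",263,359,.015),("fB",250,495,.015),("pl",465,250,.085),
 ("orTL",325,408,.012),("orTR",541,397,.012),("orBR",556,545,.012),("orBL",337,556,.012),
 ("clbT",208,178,.05),("clbB",206,272,.05),("clbmid",207,230,.012),("bottlecap",404,60,.13)]:
    P(n,B(u,v),z)
E
```

```text
plTL [160.1 189.9] [608.2 284.9  30. ]
plTR [223.  181.5] [633.7 120.2  30. ]
plBR [228.9 245.3] [465.2  96.6  30. ]
plBL [164.6 253.4] [441.3 260.4  30. ]
rimTR [226.  178.2] [641.2 111.4  36. ]
rimBR [232.7 247.7] [458.6  85.6  36. ]
trayTL [124.1 192. ] [601.9 381.6  25. ]
trayBL [128.9 261.8] [418.6 352.3  25. ]
chipT [190.8 194.4] [596.2 201.7  35. ]
chipL [175.3 219.4] [529.3 237.6  35. ]
chipR [193.  217.5] [535.1 192.2  35. ]
matTL [254.6 224.1] [525.6  35.3   4. ]
matTR [291.5 224.1] [527.4 -62.5   4. ]
matBR [291.5 272.5] [400.5 -65.    4. ]
matBL [253.7 272.5] [398.5  33.2   4. ]
ribL [257.  248.2] [456.   21.2  62. ]
ribR [274.6 242.5] [471.  -22.1  62. ]
scrapTL [252.  242.2] [474.7  38.1  26. ]
scTR [276.8 235.8] [488.3 -26.8  58. ]
scBR [279.9 249.4] [457.7 -34.1  26. ]
scBL [255.8 255.6] [440.6  27.   26. ]
collar [193.7 283. ] [368.5 185.9  11. ]
sdrv [114.6 273.2] [389.4 392.9  10. ]
baseTL [293.4 169.6] [675.4 -64.6  10. ]
baseTR [356.2 173.6] [ 667.1 -233.7   10. ]
baseBR [354.5 220.5] [ 539.2 -228.2   10. ]
baseBL [290.2 216.2] [547.6 -58.7  10. ]
red [308.8 190.2] [ 608.  -105.5   54. ]
capT [309.9 175.9] [ 646.5 -108.1   52. ]
capB [307.6 204.8] [ 570.3 -103.1   52. ]
blue [353.4 251.4] [ 456.4 -222.6   24. ]
fcapT [354.8 236.8] [ 494.4 -226.8   22. ]
fcapB [351.4 266.8] [ 417.1 -217.5   22. ]
fT [354.8 232.2] [ 507.3 -227.9   15. ]
fB [351.1 271.1] [ 406.6 -217.6   15. ]
pl [412.5 201.1] [ 577.2 -360.2   85. ]
orTL [372.5 246.2] [ 471.9 -274.    12. ]
orTR [434.2 243.1] [ 483.1 -434.    12. ]
orBR [438.5 285.4] [ 374.9 -440.3   12. ]
orBL [375.9 288.5] [ 363.8 -281.    12. ]
clbT [339.1 180.5] [ 636.2 -183.4   50. ]
clbB [338.5 207.4] [ 565.4 -181.9   50. ]
clbmid [338.8 195.4] [ 605.9 -186.7   12. ]
bottlecap [395.1 146.8] [ 700.2 -309.7  130. ]
```

```bash
cat >> h.py <<'E'
def togo(x,y,z,yaw=None,s=None):
    s=s or observe(); R=Ro.from_rotvec(s["eef_rot"]).as_matrix()
    p=np.array(s["tcp_pos"]); d=R.T@(np.array([x,y,z])-p)
    y0=np.degrees(np.arctan2(R[1,0],R[0,0]))
    t=None if yaw is None else round(-((yaw-y0+180)%360-180),2)
    print("tcp",np.round(p*1000,1),"yaw %.2f"%y0,"tilt",np.round(R[:,2],3),"gap %.1f"%(s["finger_gap"]*1000),"F",np.round(s["contact_force"],1),"t %.2f"%s["t"])
    print("shift mm",np.round(d*1000,1),"turn",t)
E
python3 -c "
from h import *
togo(.464,0.001,.23,197)"
```

```text
tcp [ 154.1 -579.6  230.5] yaw 104.89 tilt [-0.     0.001 -1.   ] gap 85.5 F [-0.3 -0.7  0.2] t 0.15
shift mm [481.5 448.6   1.1] turn -92.11
```

>>> move_arm:
  increments:
    - [[0.028,0.026,0,0,0],[0.028,0.026,0,0,0],[0.028,0.026,0,0,0],[0.028,0.026,0,0,0],[0.028,0.026,0,0,0],[0.028,0.026,0,0,0],[0.028,0.026,0,0,0],[0.028,0.026,0,0,0],[0.028,0.026,0,0,0],[0.028,0.026,0,0,0],[0.028,0.026,0,0,0],[0.028,0.026,0,0,0],[0.028,0.026,0,0,0],[0.028,0.026,0,0,0],[0.028,0.026,0,0,0],[0.028,0.026,0,0,0],[0.028,0.026,0,0,0]]

```text
t: 1.85
tcp_pos: [0.4594, -0.0046, 0.2312]
eef_rot: [-1.914, -2.491, -0.0]
contact_force: [0.7, 0.1, 0.5]
finger_gap: 0.0855
```

>>> move_arm:
  increments:
    - [[0,0,0,-8.4,0],[0,0,0,-8.4,0],[0,0,0,-8.4,0],[0,0,0,-8.4,0],[0,0,0,-8.4,0],[0,0,0,-8.4,0],[0,0,0,-8.4,0],[0,0,0,-8.4,0],[0,0,0,-8.4,0],[0,0,0,-8.4,0],[0,0,0,-8.4,0],[0,0,0,0,0],[0,0,0,0,0]]

```text
t: 3.15
tcp_pos: [0.459, -0.0063, 0.2311]
eef_rot: [0.466, -3.107, -0.0]
contact_force: [0.2, -0.1, -0.4]
finger_gap: 0.0854
```

```bash
python3 -c "
from h import *
s,im=shot('wrist','w1')
togo(.464,0.001,.23,197,s)
print(masks(im,(22,150,100),(35,255,255),50))
s,im=shot('top','t1',(110,150,460,300),2.2)
im=cv2.imread('pics/t1_raw.png')
print(masks(im,(24,150,100),(35,255,255),20))
"
```

```text
tcp [459.   -6.3 231.1] yaw -162.94 tilt [-0.  0. -1.] gap 85.4 F [ 0.2 -0.1 -0.4] t 3.15
shift mm [-7.   5.5  1.1] turn 0.06
[(1111, (np.float64(270.0), np.float64(195.1)), (np.float64(55.0), np.float64(29.0)), 90.0)]
[(79, (np.float64(275.6), np.float64(245.0)), (np.float64(11.0), np.float64(8.0)), 90.0)]
```

View pics/w1.png

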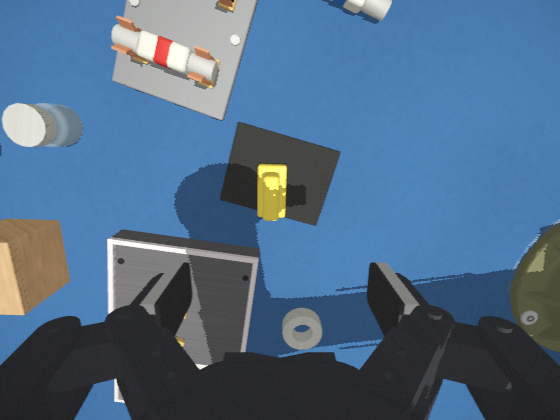

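View pics/t1.png

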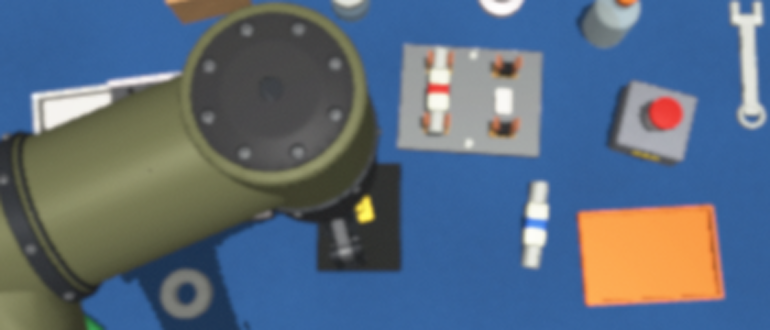

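```bash
python3 -c "
import cv2
im=cv2.imread('pics/w1_raw.png')
cv2.imwrite('pics/w1z.png',cv2.resize(im[110:250,200:360],None,fx=4,fy=4,interpolation=cv2.INTER_CUBIC))"
```

```text
(no output)
```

View pics/w1z.png

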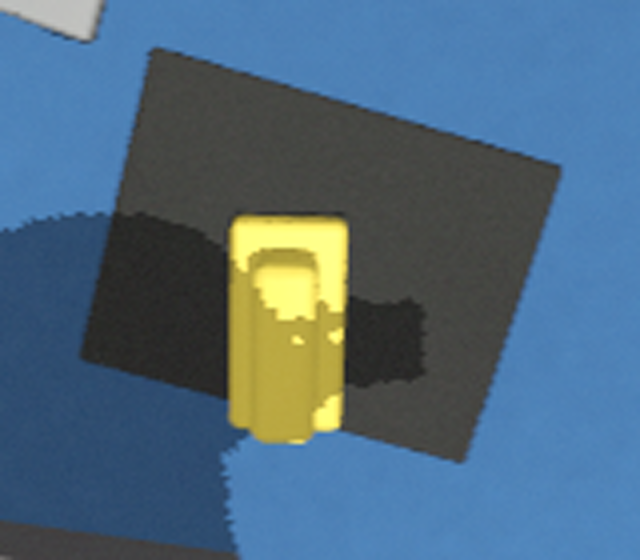

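```bash
python3 -c "
from h import *
s=observe()
print(pt('wrist',(270.6,197.4),.062,s), pt('wrist',(262.6,197.4),.062,s),pt('wrist',(278.6,197.4),.062,s),pt('wrist',(270.6,175.3),.062,s),pt('wrist',(270.6,219.9),.062,s))
print(pt('wrist',(200+287/4,110+217/4),.026,s))
p=pt('wrist',(270.6,197.4),.062,s)
togo(p[0],p[1],.031,197)
# clip a seen here
print(pt('wrist',(163,50),.054,s))
"
```

```text
[ 4.66184787e-01 -4.10112739e-04  6.20000000e-02] [0.47437197 0.00211583 0.062     ] [ 0.45799722 -0.00293617  0.062     ] [ 0.47302391 -0.02320775  0.062     ] [0.4589139  0.02382677 0.062     ]
[ 0.47466516 -0.03000328  0.026     ]
tcp [459.   -6.3 231.2] yaw -162.88 tilt [-0.  0. -1.] gap 85.5 F [-0.5  0.1  0.1] t 3.25
shift mm [ -8.6   3.4 200.2] turn 0.12
[ 0.60642712 -0.10736563  0.054     ]
```

>>> move_arm:
  increments:
    - [[-0.0086,0.0034,0.03,0,0],[0,0,0.03,0,0],[0,0,0.03,0,0],[0,0,0.03,0,0],[0,0,0.025,0,0],[0,0,0.025,0,0],[0,0,0.02,0,0],[0,0,0.01,0,0],[0,0,0,0,100],[0,0,0,0,255],[0,0,0,0,255],[0,0,0,0,255],[0,0,0,0,255],[0,0,0,0,255],[0,0,0,0,255]]
  grip_force: 70

```text
t: 4.75
tcp_pos: [0.4669, -0.0003, 0.0323]
eef_rot: [-0.472, 3.104, 0.0]
contact_force: [0.0, 0.7, 5.6]
finger_gap: 0.017
```

```bash
python3 -c "
from h import *
togo(.464,0.001,.16,None)"
```

```text
tcp [ 4.669e+02 -3.000e-01  3.230e+01] yaw -162.70 tilt [ 0.002  0.    -1.   ] gap 17.0 F [0.  0.7 5.6] t 4.75
shift mm [   2.1    2.1 -127.7] turn None
```

>>> move_arm:
  increments:
    - [[0,0,-0.01,0,255],[0,0,-0.02,0,255],[0,0,-0.03,0,255],[0,0,-0.03,0,255],[0,0,-0.03,-8.1,255],[0,0,0,-8.1,255],[0,0,0,-8.1,255],[0,0,0,-8.1,255],[0,0,0,-8.1,255],[0,0,0,-8.1,255],[0,0,0,-8.1,255],[0,0,0,-8.1,255],[0,0,0,-8.1,255],[0,0,0,-8.1,255],[0,0,0,0,255],[0,0,0,0,255]]

```text
t: 6.35
tcp_pos: [0.466, -0.0005, 0.1511]
eef_rot: [2.372, -2.059, -0.001]
contact_force: [-0.4, -0.9, -1.5]
finger_gap: 0.0169
```

```bash
python3 -c "
from h import *
togo(.5443,.1421,.09,278.4)
s,im=shot('wrist','w2');shot('scene','s2',(200,120,450,260),3)"
```

```text
tcp [466.   -0.5 151.1] yaw -81.94 tilt [-0.001  0.    -1.   ] gap 16.9 F [-0.4 -0.9 -1.5] t 6.35
shift mm [-130.2  -97.6   61.1] turn -0.34
```

View pics/w2.png

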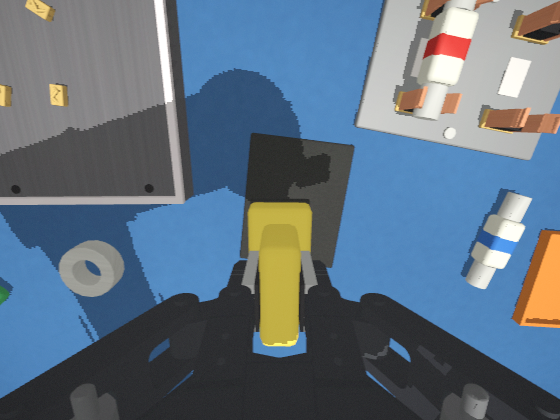

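View pics/s2.png

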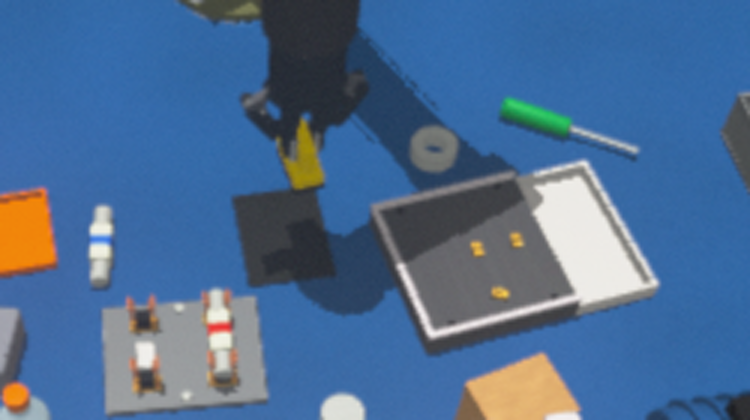

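>>> move_arm:
  increments:
    - [[-0.033,-0.024,0,0,255],[-0.033,-0.024,0,0,255],[-0.033,-0.025,0,0,255],[-0.031,-0.025,0,0,255],[0,0,0,-0.3,255],[0,0,0.03,0,255],[0,0,0.03,0,255],[0,0,0.015,0,255],[0,0,0.01,0,255],[0,0,0,0,255]]

```text
t: 7.45
tcp_pos: [0.5441, 0.1419, 0.0655]
eef_rot: [2.38, -2.049, -0.001]
contact_force: [-0.4, -0.3, -0.8]
finger_gap: 0.0169
```

```bash
python3 -c "
from h import *
togo(.5443,.1421,.0595,278.4)"
```

```text
tcp [544.1 141.9  65.5] yaw -81.46 tilt [-0.001 -0.001 -1.   ] gap 16.9 F [-0.4 -0.3 -0.8] t 7.45
shift mm [-0.2 -0.3  6. ] turn 0.14
```

>>> move_arm:
  increments:
    - [[0,0,0.002,0,255],[0,0,0.002,0,255],[0,0,0.0015,0,255],[0,0,0.001,0,255],[0,0,0.001,0,255],[0,0,0,0,255]]

```text
t: 8.05
tcp_pos: [0.5444, 0.1423, 0.0587]
eef_rot: [2.381, -2.049, -0.0]
contact_force: [-0.0, 0.0, -1.8]
finger_gap: 0.0173
```

```bash
python3 -c "
from h import *
togo(.5443,.1421,.0595,278.4)
shot('wrist','w3')"
```

```text
tcp [544.4 142.3  58.7] yaw -81.41 tilt [-0.  0. -1.] gap 17.3 F [-0.   0.  -1.8] t 8.05
shift mm [ 0.2  0.1 -0.8] turn 0.19
```

View pics/w3.png

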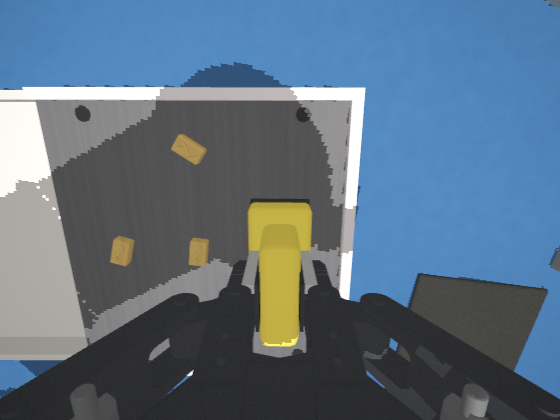

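```bash
python3 -c "
from h import *
s=observe();R=Ro.from_rotvec(s['eef_rot']).as_matrix()
for u in [(198,252),(122,251),(188,149),(352,102),(52,102)]:
  p=pt('wrist',u,.036,s); print(u,np.round(p*1000,1), 'tool',np.round(R.T@(p-s['tcp_pos'])*1000,1))"
```

```text
(198, 252) [535.3 190.4  36. ] tool [-49.    1.9  22.8]
(122, 251) [529.1 235.5  36. ] tool [-94.4   1.3  22.8]
(188, 149) [595.  200.3  36. ] tool [-49.8 -58.6  22.8]
(352, 102) [631.8 117.6  36. ] tool [ 37.5 -82.6  22.8]
(52, 102) [608.4 271.7  36. ] tool [-118.4  -82.5   22.8]
```

>>> move_arm:
  increments:
    - [[-0.01,0,0,0,255],[-0.01,0,0,0,255],[-0.01,0,0,0,255],[-0.01,0,0,0,255],[-0.01,0,0,0,255],[-0.01,0,0,0,255],[-0.01,0,0,0,255],[-0.01,0,0,0,255],[-0.01,0,0,0,255],[-0.01,0,0,0,255],[-0.01,0,0,0,255],[-0.01,0,0,0,255],[-0.01,0,0,0,255],[0,0,0,0,255],[0,0,0,0,255]]

```text
t: 9.6
tcp_pos: [0.525, 0.271, 0.0587]
eef_rot: [2.382, -2.048, -0.0]
contact_force: [0.0, -0.0, -1.4]
finger_gap: 0.0168
```

```bash
python3 -c "
from h import *
togo(.5443,.1421,.0595,278.4)
shot('wrist','w4');shot('scene','s4',(250,120,450,260),4)"
```

```text
tcp [525.  271.   58.7] yaw -81.39 tilt [-0. -0. -1.] gap 16.8 F [ 0.  -0.  -1.4] t 9.60
shift mm [130.3   0.2  -0.8] turn 0.21
```

View pics/w4.png

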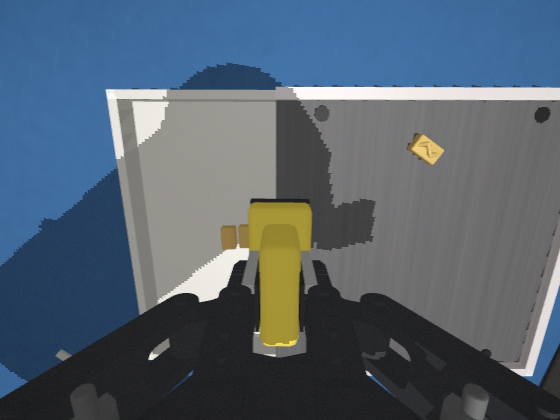

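View pics/s4.png

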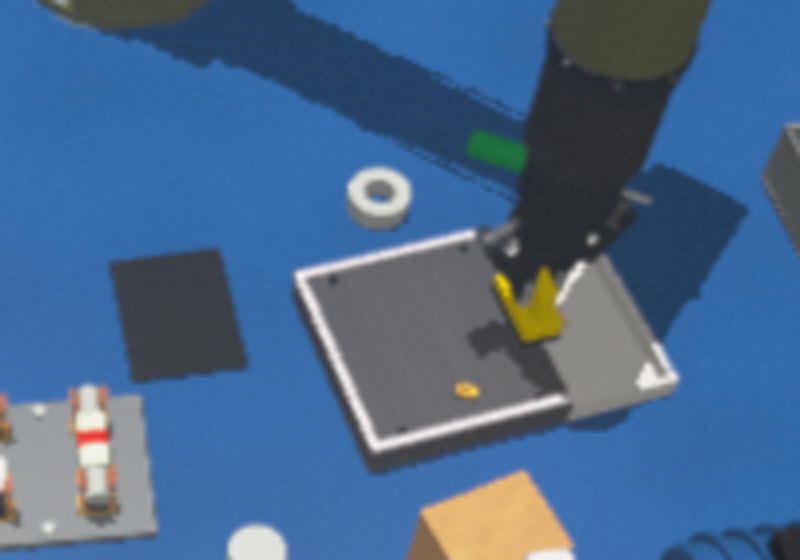

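>>> move_arm:
  increments:
    - [[-0.008,0,0,0,255],[0,0,0,0,255],[0,0,-0.03,0,255],[0.03,-0.01,-0.02,0,255],[0.04,-0.01,0,0,255],[0.04,-0.02,0,0,255],[0.026,-0.01,0,0,255],[0,0,0,0,255]]

```text
t: 10.5
tcp_pos: [0.5948, 0.1486, 0.1086]
eef_rot: [2.377, -2.053, 0.001]
contact_force: [0.0, 0.7, -2.9]
finger_gap: 0.0171
```

```bash
python3 -c "
from h import *
togo(.5443,.1421,.0595,278.4)
s,_=shot('wrist','w5')
"
```

```text
tcp [594.8 148.6 108.6] yaw -81.64 tilt [-0.    -0.001 -1.   ] gap 17.1 F [ 0.   0.7 -2.9] t 10.50
shift mm [-0.9 50.9 49.2] turn -0.04
```

View pics/w5.png

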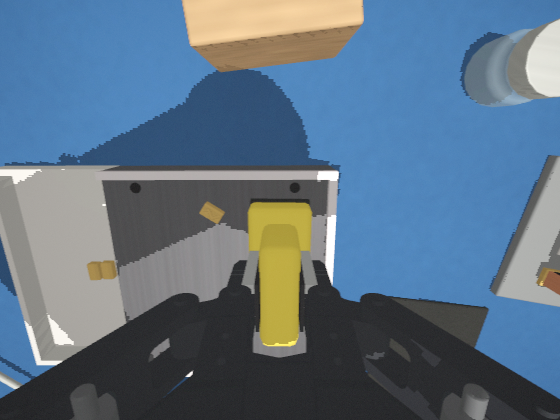

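>>> move_arm:
  increments:
    - [[0,0.003,0.02,0,255],[0,0,0.018,0,255],[0,0,0.007,0,255],[0,0,0.003,0,255],[0,0,0.0015,0,255],[0,0,0,0,255]]

```text
t: 11.15
tcp_pos: [0.591, 0.1517, 0.0601]
eef_rot: [-2.381, 2.048, -0.001]
contact_force: [-0.1, -0.3, -0.8]
finger_gap: 0.0171
```

```bash
python3 -c "
from h import *
togo(.5443,.1421,.0587,278.4)
s,_=shot('wrist','w6')
"
```

```text
tcp [591.  151.7  60.1] yaw -81.39 tilt [ 0.001  0.    -1.   ] gap 17.1 F [-0.1 -0.3 -0.8] t 11.15
shift mm [ 2.5 47.6  1.4] turn 0.21
```

View pics/w6.png

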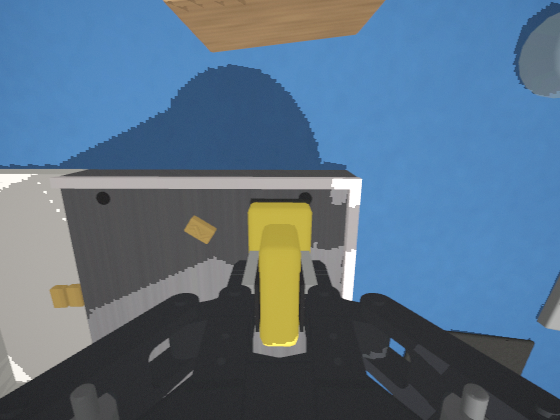

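>>> move_arm:
  increments:
    - [[0,0,0.0012,0,255],[0,0,0,0,255],[-0.01,0,0,0,255],[-0.01,0,0,0,255],[-0.01,0,0,0,255],[-0.01,0,0,0,255],[-0.01,0,0,0,255],[-0.01,0,0,0,255],[-0.01,0,0,0,255],[-0.01,0,0,0,255],[-0.01,0,0,0,255],[-0.01,0,0,0,255],[-0.01,0,0,0,255],[-0.01,0,0,0,255],[-0.01,0,0,0,255],[-0.008,0,0,0,255],[-0.004,0,0,0,255],[0,0,0,0,255],[0,0,-0.03,0,255],[0,0,-0.02,0,255]]

```text
t: 13.2
tcp_pos: [0.5691, 0.2918, 0.1081]
eef_rot: [2.381, -2.048, -0.002]
contact_force: [1.0, -0.5, -0.9]
finger_gap: 0.0169
```

```bash
python3 -c "
from h import *
togo(.5443,.1421,.0587,278.4)
s,_=shot('wrist','w7')
"
```

```text
tcp [569.1 291.8 108.1] yaw -81.42 tilt [-0.001  0.    -1.   ] gap 16.9 F [ 1.  -0.5 -0.9] t 13.20
shift mm [144.3  46.8  49.5] turn 0.18
```

View pics/w7.png

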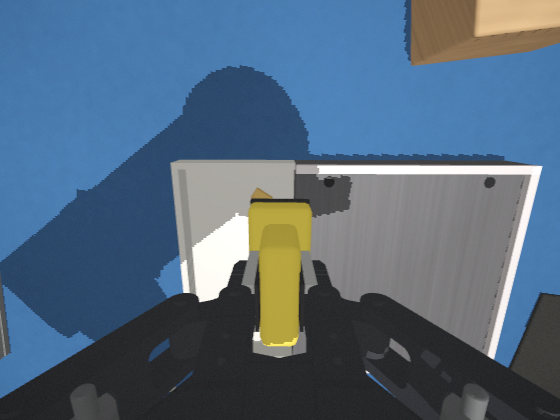

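```bash
python3 -c "
from h import *
togo(.463,-.015,.06,267.3)
"
```

```text
tcp [570.7 292.5 112.7] yaw -81.40 tilt [ 0.004  0.003 -1.   ] gap 16.9 F [-0.3 -0.3  2.8] t 13.25
shift mm [288.1 152.7  51.3] turn 11.3
```

>>> move_arm:
  increments:
    - [[0.029,0.015,0,0,255],[0.029,0.015,0,0,255],[0.029,0.015,0,0,255],[0.029,0.015,0,0,255],[0.029,0.015,0,0,255],[0.029,0.015,0,0,255],[0.029,0.015,0,0,255],[0.029,0.015,0,0,255],[0.029,0.015,0,0,255],[0.029,0.015,0,0,255],[0,0,0.02,5.6,255],[0,0,0.02,5.7,255],[0,0,0.01,0,255],[0,0,0,0,255]]

```text
t: 14.65
tcp_pos: [0.4631, -0.0176, 0.056]
eef_rot: [2.169, -2.269, -0.004]
contact_force: [0.0, -0.3, -1.8]
finger_gap: 0.0168
```

```bash
python3 -c "
from h import *
togo(.463,-.015,.033,267.3)
s,_=shot('wrist','w8')
shot('top','t8',(110,150,460,300),2.2)
"
```

```text
tcp [463.1 -17.6  56. ] yaw -92.58 tilt [-0.004 -0.    -1.   ] gap 16.8 F [ 0.  -0.3 -1.8] t 14.65
shift mm [-2.6  0.1 23. ] turn 0.12
```

View pics/w8.png

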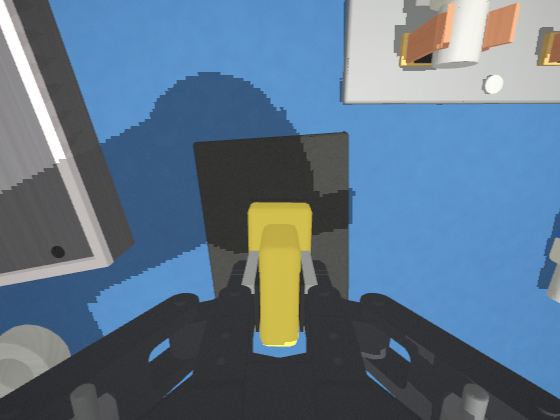

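View pics/t8.png

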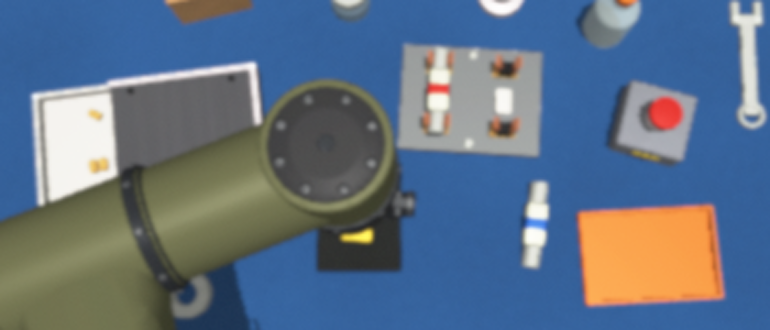

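>>> move_arm:
  increments:
    - [[0,0,0.01,0,255],[0,0,0.008,0,255],[0,0,0.004,0,255],[0,0,0.0012,0,255],[0,0,0,0,255]]

```text
t: 15.25
tcp_pos: [0.4644, -0.0175, 0.0348]
eef_rot: [2.168, -2.273, -0.0]
contact_force: [0.5, 0.6, -1.6]
finger_gap: 0.0174
```

```bash
python3 -c "
from h import *
togo(.463,-.015,.0325,267.3)
"
```

```text
tcp [464.4 -17.5  34.8] yaw -92.70 tilt [-0. -0. -1.] gap 17.4 F [ 0.5  0.6 -1.6] t 15.25
shift mm [-2.4  1.5  2.3] turn -0.0
```

>>> move_arm:
  increments:
    - [[0,0,0.001,0,255],[0,0,0.001,0,255],[0,0,0,0,255],[0,0,0,0,200],[0,0,0,0,50],[0,0,0,0,0],[0,0,0,0,0],[0,0,-0.02,0,0],[0,0,-0.04,0,0],[0,0,-0.04,0,0],[0,0,-0.04,0,0],[0,0,-0.04,0,0]]

```text
t: 16.45
tcp_pos: [0.4642, -0.0176, 0.2147]
eef_rot: [-2.168, 2.273, -0.0]
contact_force: [1.3, 1.0, -0.1]
finger_gap: 0.0854
```

```bash
python3 -c "
from h import *
togo(.590,-.106,.20,267.3)
s,_=shot('wrist','w9')
"
```

```text
tcp [464.2 -17.6 214.7] yaw -92.72 tilt [ 0.  0. -1.] gap 85.4 F [ 1.3  1.  -0.1] t 16.45
shift mm [  82.4 -129.8   14.7] turn -0.02
```

View pics/w9.png

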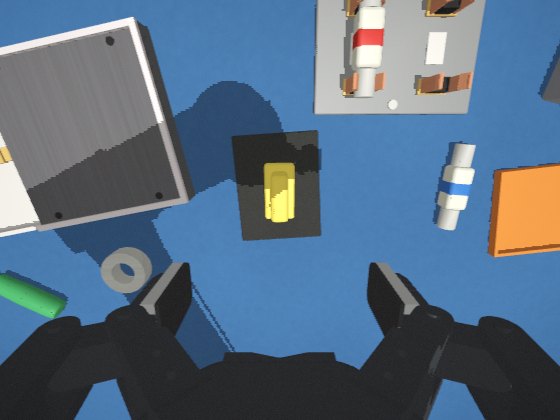

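>>> move_arm:
  increments:
    - [[0.021,-0.037,0,0,0],[0.021,-0.037,0,0,0],[0.02,-0.037,0,0,0],[0.02,-0.037,0,0,0],[0,0,0.015,0,0],[0,0,0,0,0],[0,0,0,0,0]]

```text
t: 17.2
tcp_pos: [0.6079, -0.1063, 0.1979]
eef_rot: [2.168, -2.273, -0.0]
contact_force: [-0.3, -0.4, 0.1]
finger_gap: 0.0857
```

```bash
python3 -c "
from h import *
togo(.609,-.106,.20,267.3)
s,_=shot('wrist','w10')
"
```

```text
tcp [ 607.9 -106.3  197.9] yaw -92.71 tilt [-0.001 -0.    -1.   ] gap 85.7 F [-0.3 -0.4  0.1] t 17.20
shift mm [-0.3 -1.1 -2.1] turn -0.01
```

View pics/w10.png

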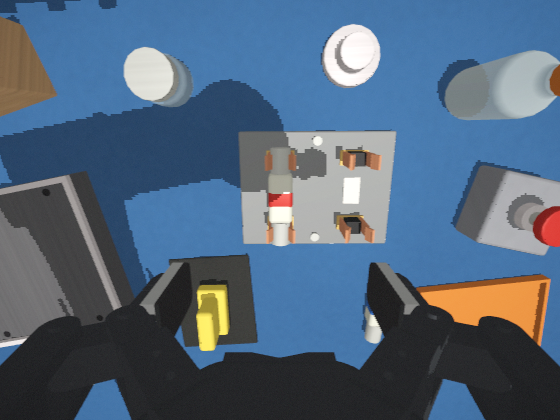

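```bash
python3 -c "
from h import *
s=observe();R=Ro.from_rotvec(s['eef_rot']).as_matrix()
im=cv2.imread('pics/w10_raw.png')
print(masks(im,(0,150,60),(8,255,255),60))
print(masks(im,(170,150,60),(180,255,255),60))
cv2.imwrite('pics/w10z.png',cv2.resize(im[120:260,225:405],None,fx=4,fy=4,interpolation=cv2.INTER_CUBIC))
for u,z in [((280.2,199.5),.054),((239.5,131.5),.01),((395,131.5),.01),((388.5,243),.01),((242.5,243.5),.01)]:
  p=pt('wrist',u,z,s); print(u,np.round(p*1000,1), 'tool',np.round(R.T@(p-s['tcp_pos'])*1000,1))"
```

```text
[(276, (np.float64(279.8), np.float64(199.7)), (np.float64(13.0), np.float64(22.0)), 90.0), (843, (np.float64(548.1), np.float64(226.4)), (np.float64(39.0), np.float64(26.0)), 90.0)]
[]
(280.2, 199.5) [ 608.4 -107.    54. ] tool [ 9.000e-01 -1.000e-01  1.451e+02]
(239.5, 131.5) [674.4 -66.5  10. ] tool [-42.7 -64.1 189.2]
(395, 131.5) [ 666.7 -233.    10. ] tool [124.  -64.2 189.3]
(388.5, 243) [ 538.2 -233.3   10. ] tool [130.3  64.1 189.1]
(242.5, 243.5) [545.6 -59.3  10. ] tool [-43.8  64.8 189. ]
```

View pics/w10z.png

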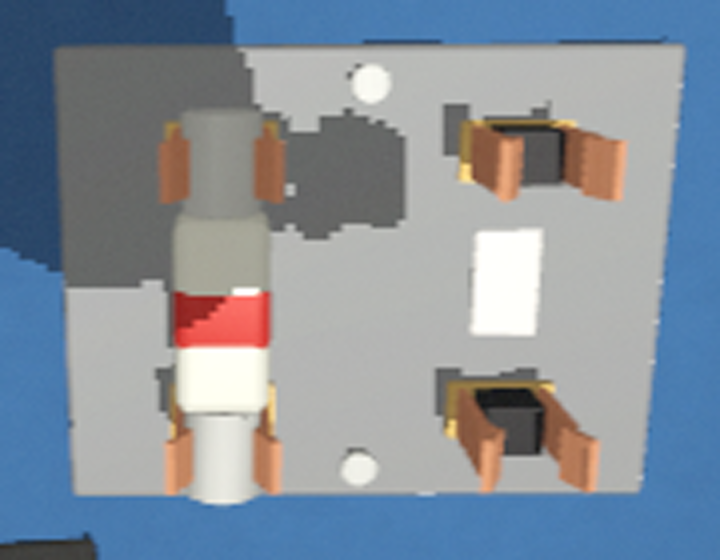

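>>> move_arm:
  increments:
    - [[0.0005,0,0.03,0,80],[0,0,0.03,0,80],[0,0,0.03,0,80],[0,0,0.03,0,80],[0,0,0.025,0,80],[0,0,0.015,0,80],[0,0,0.01,0,80],[0,0,0.003,0,80],[0,0,0,0,80],[0,0,0,0,80]]
  grip_force: 100

```text
t: 18.25
tcp_pos: [0.6092, -0.1068, 0.0264]
eef_rot: [-2.167, 2.272, -0.002]
contact_force: [-0.8, -0.5, 1.7]
finger_gap: 0.0587
```

```bash
python3 -c "
from h import *
togo(.609,-.106,.0235,267.3)
s,_=shot('wrist','w11')
"
```

```text
tcp [ 609.2 -106.8   26.4] yaw -92.70 tilt [ 0.002 -0.    -1.   ] gap 58.7 F [-0.8 -0.5  1.7] t 18.25
shift mm [-0.8  0.2  2.9] turn -0.0
```

View pics/w11.png

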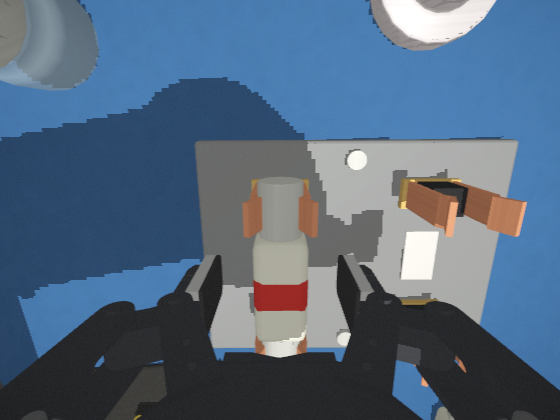

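Centred on the fuse body, so I'll close the jaws.

>>> move_arm:
  increments:
    - [[0,0,0.002,0,150],[0,0,0,0,255],[0,0,0,0,255],[0,0,0,0,255],[0,0,0,0,255],[0,0,0,0,255],[0,0,0,0,255]]

```text
t: 19.0
tcp_pos: [0.6085, -0.1069, 0.0232]
eef_rot: [-2.168, 2.273, -0.001]
contact_force: [0.4, -0.3, 2.4]
finger_gap: 0.0227
```

```bash
python3 -c "
from h import *
togo(.609,-.106,.0235,267.3)
s,_=shot('wrist','w12')
"
```

```text
tcp [ 608.5 -106.9   23.2] yaw -92.71 tilt [ 0. -0. -1.] gap 22.7 F [ 0.4 -0.3  2.4] t 19.00
shift mm [-0.9 -0.4 -0.3] turn -0.01
```

View pics/w12.png

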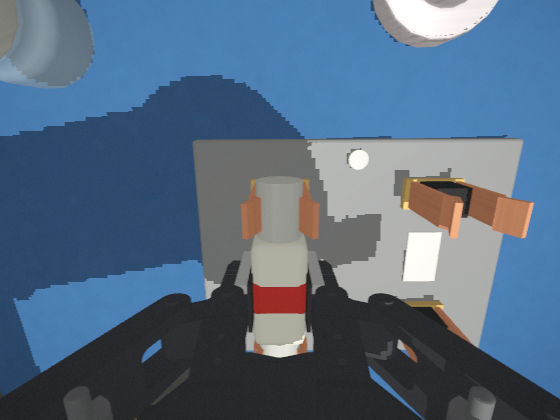

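>>> move_arm:
  increments:
    - [[0,0,-0.004,0,255],[0,0,-0.004,0,255],[0,0,-0.005,0,255],[0,0,-0.005,0,255],[0,0,-0.01,0,255],[0,0,-0.02,0,255],[0,0,-0.03,0,255],[0,0,-0.03,0,255],[0,0,0,0,255],[0,0,0,0,255]]
  grip_force: 110

```text
t: 20.05
tcp_pos: [0.6091, -0.1066, 0.1328]
eef_rot: [-2.166, 2.271, -0.003]
contact_force: [-0.3, -0.8, -1.8]
finger_gap: 0.023
```

```bash
python3 -c "
from h import *
togo(.4234,-.3573,.12,184)
s,_=shot('wrist','w13')
_,im=shot('top','t13',(290,130,460,300),3.5)
im=cv2.imread('pics/t13_raw.png');print(masks(im,(100,150,120),(125,255,255),20)[-5:])
"
```

```text
tcp [ 609.1 -106.6  132.8] yaw -92.70 tilt [ 0.003  0.001 -1.   ] gap 23.0 F [-0.3 -0.8 -1.8] t 20.05
shift mm [259.2 173.7  12.1] turn 83.3
[(1422, (np.float64(128.1), np.float64(70.7)), (np.float64(62.8), np.float64(38.0)), 1.6), (40222, (np.float64(76.8), np.float64(271.1)), (np.float64(343.0), np.float64(162.0)), 90.0), (63549, (np.float64(410.1), np.float64(290.6)), (np.float64(344.5), np.float64(307.6)), 84.6), (53, (np.float64(255.2), np.float64(161.7)), (np.float64(2.1), np.float64(25.2)), 83.7)]
```

View pics/w13.png

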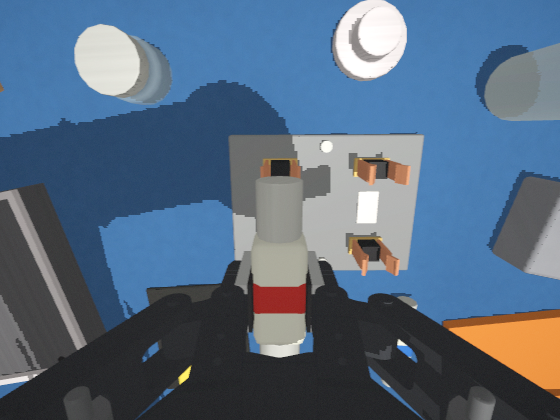

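View pics/t13.png

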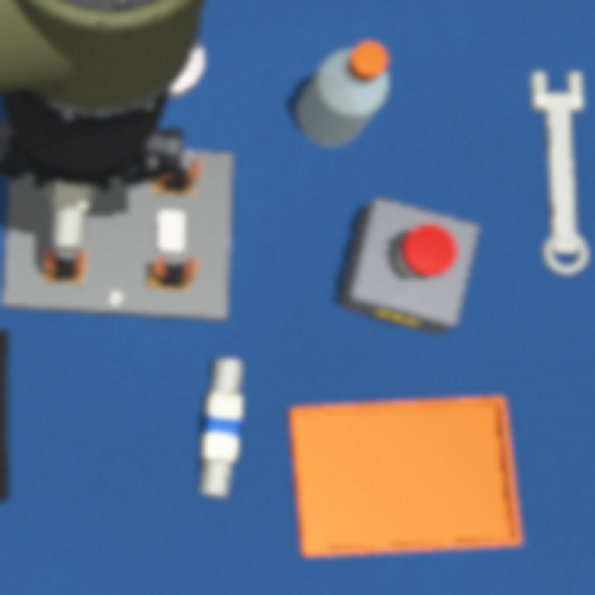

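>>> move_arm:
  increments:
    - [[0.026,0.0175,0,0,255],[0.026,0.0175,0,0,255],[0.026,0.0175,0,0,255],[0.026,0.0175,0,0,255],[0.026,0.0175,0,0,255],[0.026,0.0175,0,0,255],[0.026,0.0175,0,0,255],[0.026,0.0175,0,0,255],[0.026,0.0175,0,0,255],[0.025,0.016,0,0,255],[0,0,0,8.33,255],[0,0,0,8.33,255],[0,0,0,8.33,255],[0,0,0,8.33,255],[0,0,0,8.33,255],[0,0,0,8.33,255],[0,0,0,8.33,255],[0,0,0,8.33,255],[0,0,0,8.33,255],[0,0,0,8.33,255]]

```text
t: 22.15
tcp_pos: [0.4223, -0.357, 0.1296]
eef_rot: [0.1, -3.138, -0.002]
contact_force: [0.6, -0.6, -0.6]
finger_gap: 0.0222
```

```bash
python3 -c "
from h import *
togo(.4234,-.3573,.06,184)
s,_=shot('wrist','w14')
"
```

```text
tcp [ 422.3 -357.   129.6] yaw -176.36 tilt [-0.002  0.001 -1.   ] gap 22.2 F [ 0.6 -0.6 -0.6] t 22.15
shift mm [-1.2 -0.4 69.6] turn -0.36
```

View pics/w14.png

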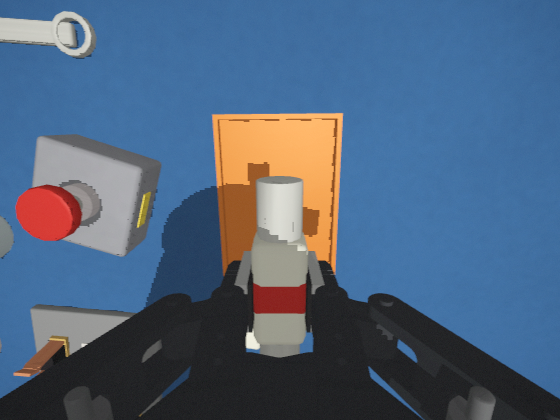

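>>> move_arm:
  increments:
    - [[-0.001,0,0.03,0,255],[0,0,0.03,0,255],[0,0,0.03,0,255],[0,0,0.015,0,255],[0,0,0.008,0,255],[0,0,0.005,0,255],[0,0,0,0,255],[0,0,0,0,255]]

```text
t: 23.0
tcp_pos: [0.4245, -0.3577, 0.0141]
eef_rot: [-0.11, 3.138, -0.002]
contact_force: [-0.2, -0.6, -0.5]
finger_gap: 0.0223
```

```bash
python3 -c "
from h import *
togo(.4234,-.3573,.006,184)
"
```

```text
tcp [ 424.5 -357.7   14.1] yaw -175.99 tilt [ 0.002 -0.001 -1.   ] gap 22.3 F [-0.2 -0.6 -0.5] t 23.00
shift mm [1.1 0.4 8.1] turn 0.01
```

>>> move_arm:
  increments:
    - [[0,0,0.004,0,255],[0,0,0.003,0,255],[0,0,0.001,0,255],[0,0,0,0,255],[0,0,0,0,255]]

```text
t: 23.5
tcp_pos: [0.4238, -0.3573, 0.0049]
eef_rot: [0.109, -3.14, 0.0]
contact_force: [-0.1, 0.0, -1.2]
finger_gap: 0.0225
```

```bash
python3 -c "
from h import *
togo(.4234,-.3573,.006,184)
"
```

```text
tcp [ 423.8 -357.3    4.9] yaw -176.01 tilt [-0. -0. -1.] gap 22.5 F [-0.1  0.  -1.2] t 23.50
shift mm [ 0.4  0.  -1.1] turn -0.01
```

>>> move_arm:
  increments:
    - [[0,0,0,0,170],[0,0,0,0,130],[0,0,0,0,130],[0,0,0,0,130],[0,0,-0.02,0,130],[0,0,-0.04,0,100],[0,0,-0.04,0,50],[0,0,-0.04,0,0],[0,0,-0.04,0,0],[0,0,0,0,0]]

```text
t: 24.5
tcp_pos: [0.4257, -0.359, 0.1923]
eef_rot: [-0.109, 3.131, -0.01]
contact_force: [0.5, -0.0, -0.3]
finger_gap: 0.0854
```

```bash
python3 -c "
from h import *
s,_=shot('wrist','w15')
shot('top','t15',(290,130,460,300),3.5)
togo(.4564,-.2226,.18,264.2)
"
```

```text
tcp [ 424.3 -357.4  186. ] yaw -176.02 tilt [ 0.002 -0.001 -1.   ] gap 85.6 F [-0.5 -0.1 -1.2] t 24.60
shift mm [-41.4 132.2   6. ] turn -80.22
```

View pics/w15.png

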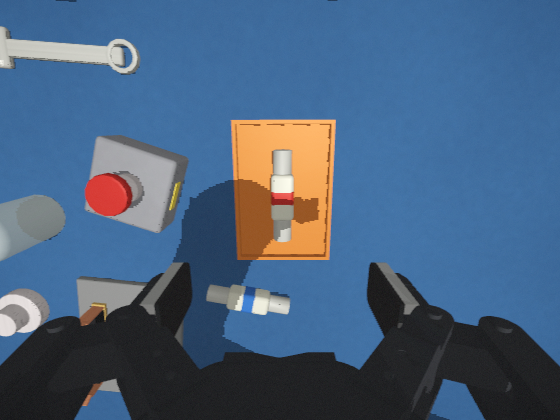

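View pics/t15.png

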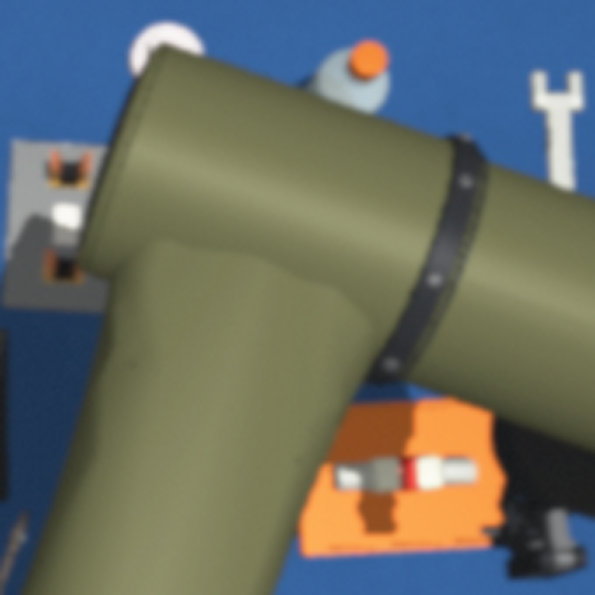

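>>> move_arm:
  increments:
    - [[-0.01,0.033,0,0,0],[-0.01,0.033,0,0,0],[-0.01,0.033,0,0,0],[-0.011,0.033,0,0,0],[0,0,0,-8.02,0],[0,0,0,-8.02,0],[0,0,0,-8.02,0],[0,0,0,-8.02,0],[0,0,0,-8.02,0],[0,0,0,-8.02,0],[0,0,0,-8.02,0],[0,0,0,-8.02,0],[0,0,0,-8.02,0],[0,0,0,-8.02,0],[0,0,0,0,0],[0,0,0,0,0]]

```text
t: 26.2
tcp_pos: [0.4551, -0.2226, 0.1838]
eef_rot: [2.101, -2.334, -0.002]
contact_force: [-0.3, -0.1, 0.4]
finger_gap: 0.0854
```

```bash
python3 - <<'E'
from h import *
s,im=shot('wrist','w16')
print(masks(im,(100,225,120),(125,255,255),60))
togo(.4564,-.2226,.18,264.2,s)
cv2.imwrite('pics/w16z.png',cv2.resize(im[120:280,200:360],None,fx=3.7,fy=3.7,interpolation=cv2.INTER_CUBIC))
E
```

```text
[]
tcp [ 455.1 -222.6  183.8] yaw -96.03 tilt [-0.002  0.    -1.   ] gap 85.4 F [-0.3 -0.1  0.4] t 26.20
shift mm [-0.2 -1.2  3.8] turn -0.23
```

View pics/w16.png

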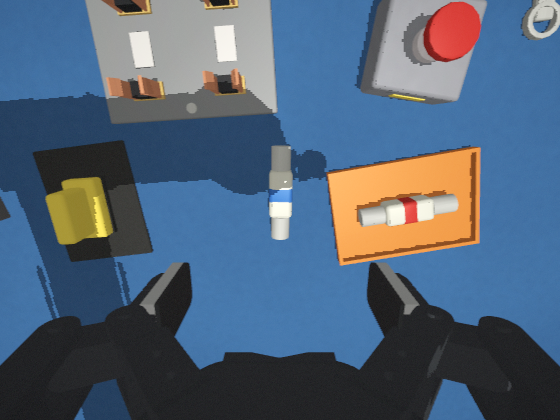

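View pics/w16z.png

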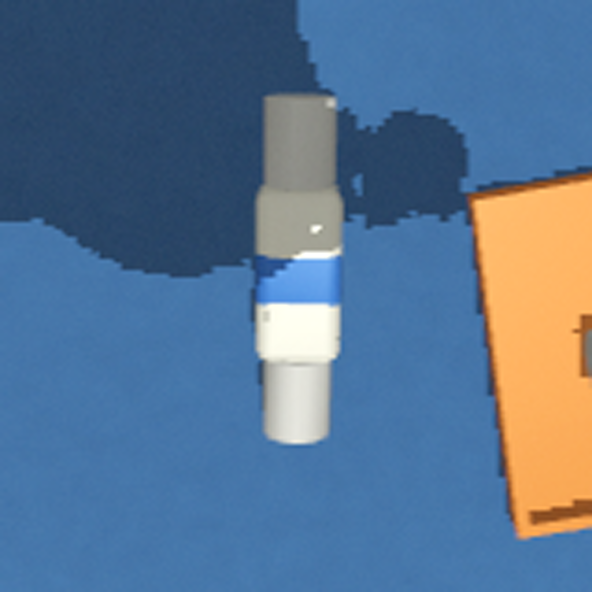

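```bash
python3 - <<'E'
from h import *
s=observe();R=Ro.from_rotvec(s['eef_rot']).as_matrix()
f=lambda u,v:(200+u/3.7-.4,120+v/3.7-.4)
for u,z in [(f(299,281),.024),(f(300,140),.022),(f(297.5,405),.022),(f(300,95),.015),(f(297,442),.012)]:
  p=pt('wrist',u,z,s); print(np.round(p*1000,1), 'tool',np.round(R.T@(p-s['tcp_pos'])*1000,1))
E
```

```text
[ 455.5 -223.9   24. ] tool [  1.2  -0.6 160.1]
[ 494.2 -228.1   22. ] tool [  1.4 -39.5 162. ]
[ 418.1 -219.6   22. ] tool [  0.8  37.  162.1]
[ 505.6 -229.4   15. ] tool [  1.4 -51.  169. ]
[ 402.7 -217.9   12. ] tool [  0.7  52.5 172.2]
```

>>> move_arm:
  increments:
    - [[0.0008,-0.0006,0.03,0.4,80],[0,0,0.03,0,80],[0,0,0.03,0,80],[0,0,0.03,0,80],[0,0,0.03,0,80],[0,0,0.015,0,80],[0,0,0.008,0,80],[0,0,0.004,0,80],[0,0,0,0,80],[0,0,0,0,80]]

```text
t: 27.25
tcp_pos: [0.4567, -0.2238, 0.009]
eef_rot: [-2.097, 2.338, -0.002]
contact_force: [0.2, -1.0, -0.5]
finger_gap: 0.0587
```

```bash
python3 - <<'E'
from h import *
togo(.4564,-.2226,.003,264.2)
shot('wrist','w17')
E
```

```text
tcp [ 456.7 -223.8    9. ] yaw -96.23 tilt [ 0.002 -0.    -1.   ] gap 58.7 F [ 0.2 -1.  -0.5] t 27.25
shift mm [-1.1  0.4  6. ] turn -0.43
```

View pics/w17.png

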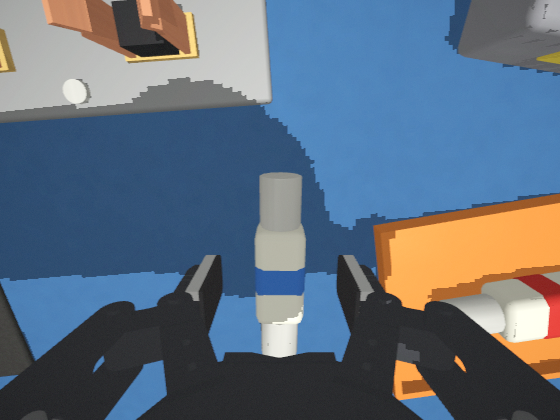

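>>> move_arm:
  increments:
    - [[0,0,0.003,0,80],[0,0,0.002,0,80],[0,0,0,0,120],[0,0,0,0,180],[0,0,0,0,255],[0,0,0,0,255],[0,0,0,0,255],[0,0,0,0,255],[0,0,0,0,255]]

```text
t: 28.2
tcp_pos: [0.4563, -0.2237, 0.0034]
eef_rot: [-2.098, 2.338, -0.001]
contact_force: [0.3, 0.7, 4.0]
finger_gap: 0.0222
```

```bash
python3 - <<'E'
from h import *
togo(.4564,-.2226,.003,264.2)
E
```

```text
tcp [ 456.3 -223.7    3.4] yaw -96.21 tilt [ 0.001 -0.    -1.   ] gap 22.2 F [0.3 0.7 4. ] t 28.20
shift mm [-1.1  0.   0.4] turn -0.41
```

>>> move_arm:
  increments:
    - [[0,0,-0.01,0,255],[0,0,-0.03,0,255],[0,0,-0.03,0,255],[0,0,-0.03,0,255],[0,0,-0.03,0,255],[0,0,0,-3.5,255],[0,0,0,0,255],[0,0,0,0,255]]

```text
t: 29.0
tcp_pos: [0.4554, -0.2233, 0.1319]
eef_rot: [2.166, -2.275, -0.003]
contact_force: [0.0, -0.3, -1.2]
finger_gap: 0.0217
```

```bash
python3 - <<'E'
from h import *
togo(.6085,-.1069,.12,267.3)
s,im=shot('wrist','w18')
E
```

```text
tcp [ 455.4 -223.3  131.9] yaw -92.80 tilt [-0.002  0.001 -1.   ] gap 21.7 F [ 0.  -0.3 -1.2] t 29.00
shift mm [-123.8 -147.2   11.8] turn -0.1
```

View pics/w18.png

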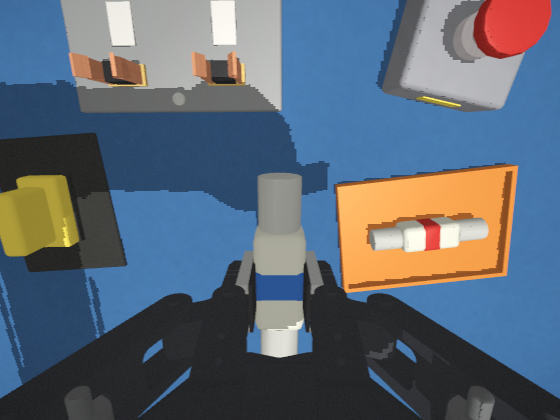

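```bash
python3 - <<'E'
from h import *
c=calibration('wrist');T=c['T_tool_cam'];f=K(c)
def tp(u,v,z):
    o=T[:3,3];d=T[:3,:3]@np.array([(u-c['cx'])/f,(v-c['cy'])/f,1]);return np.round((o+d*(z-o[2])/d[2])*1000,1)
for nm,img,zb in (("blown","w13",-.0188),("fresh","w18",-.0086)):
    im=cv2.imread(f"pics/{img}_raw.png");h=cv2.cvtColor(im,cv2.COLOR_BGR2HSV)
    lo,hi=((0,150,60),(8,255,255)) if nm=="blown" else ((105,150,60),(125,255,200))
    m=cv2.inRange(h,np.array(lo),np.array(hi))[265:320,250:310]
    r=np.argwhere(m)
    v0,v1=r[:,0].min()+265,r[:,0].max()+265;u=r[:,1].mean()+250
    print(nm,u,v0,v1,tp(u,(v0+v1)/2,zb-.012))
print(tp(279.5,178,-.0288),tp(279.5,175,-.0186))
E
```

```text
blown 279.03703703703707 284 313 [ -0.3  -0.4 -30.8]
fresh 279.1367153912296 273 300 [ -0.3  -0.2 -20.6]
[ -0.2 -51.7 -28.8] [ -0.1 -51.2 -18.6]
```

>>> move_arm:
  increments:
    - [[-0.025,-0.029,0,0,255],[-0.025,-0.029,0,0,255],[-0.025,-0.03,0,0,255],[-0.025,-0.03,0,0,255],[-0.0238,-0.029,0,0,255],[0,0,0.012,-0.1,255],[0,0,0.01,0,255],[0,0,0,0,255],[0,0,0,0,255],[0,0,0,0,255]]

```text
t: 30.05
tcp_pos: [0.6086, -0.1076, 0.1118]
eef_rot: [-2.169, 2.272, -0.001]
contact_force: [-0.8, -0.2, 0.1]
finger_gap: 0.022
```

```bash
python3 - <<'E'
from h import *
togo(.6085,-.1069,.06,267.3)
s,im=shot('wrist','w19')
E
```

```text
tcp [ 608.6 -107.6  111.8] yaw -92.67 tilt [ 0.001 -0.    -1.   ] gap 22.0 F [-0.8 -0.2  0.1] t 30.05
shift mm [-0.7  0.2 51.8] turn 0.03
```

View pics/w19.png

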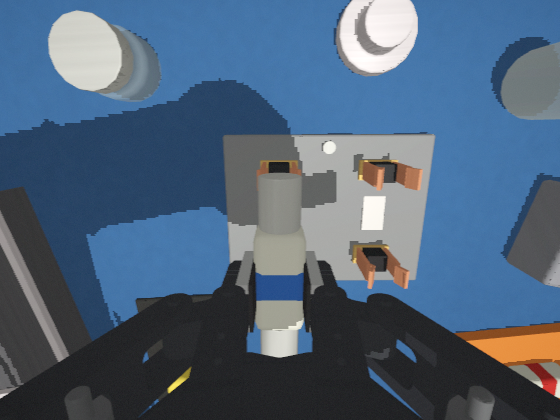

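>>> move_arm:
  increments:
    - [[-0.0007,0,0.02,0,255],[0,0,0.02,0,255],[0,0,0.009,0,255],[0,0,0,0,255],[0,0,0,0,255]]

```text
t: 30.6
tcp_pos: [0.6092, -0.1065, 0.0631]
eef_rot: [-2.17, 2.271, -0.002]
contact_force: [-0.9, 0.5, -0.4]
finger_gap: 0.0218
```

```bash
python3 - <<'E'
from h import *
togo(.6085,-.1069,.034,267.3)
s,im=shot('wrist','w20')
E
```

```text
tcp [ 609.2 -106.5   63.1] yaw -92.61 tilt [ 0.001 -0.    -1.   ] gap 21.8 F [-0.9  0.5 -0.4] t 30.60
shift mm [ 0.4  0.7 29.1] turn 0.09
```

View pics/w20.png

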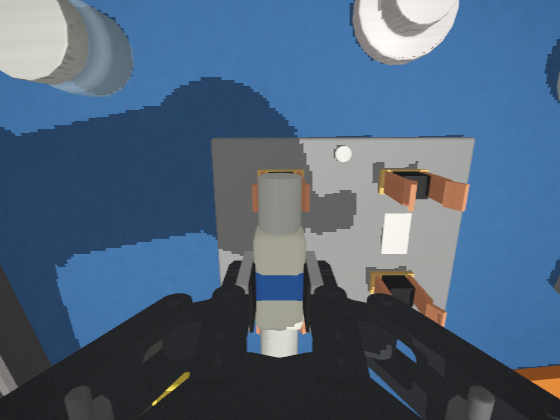

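Both caps sit centred over the mouths of clip_a, with clip arms visible on each side at rows 195 and 325. Next I'll push down in steps.

>>> move_arm:
  increments:
    - [[0,0.0005,0.005,0,255],[0,0,0.005,0,255],[0,0,0.004,0,255],[0,0,0,0,255]]

```text
t: 31.05
tcp_pos: [0.6078, -0.1064, 0.0471]
eef_rot: [2.169, -2.271, -0.001]
contact_force: [0.0, -1.8, -1.4]
finger_gap: 0.0218
```

```bash
python3 - <<'E'
from h import *
togo(.6085,-.1069,.034,267.3)
E
```

```text
tcp [ 607.8 -106.4   47.1] yaw -92.62 tilt [-0.001 -0.    -1.   ] gap 21.8 F [ 0.  -1.8 -1.4] t 31.05
shift mm [ 0.5 -0.7 13.1] turn 0.08
```

>>> move_arm:
  increments:
    - [[0.0003,-0.0005,0.004,0,255],[0,0,0.004,0,255],[0,0,0.003,0,255],[0,0,0.002,0,255],[0,0,0.001,0,255],[0,0,0,0,255]]

```text
t: 31.65
tcp_pos: [0.6084, -0.1064, 0.0334]
eef_rot: [2.17, -2.271, -0.001]
contact_force: [-1.2, -1.1, -1.3]
finger_gap: 0.0216
```

```bash
python3 - <<'E'
from h import *
togo(.6085,-.1069,.033,267.3)
s,im=shot('wrist','w21')
E
```

```text
tcp [ 608.4 -106.4   33.4] yaw -92.62 tilt [-0.001  0.    -1.   ] gap 21.6 F [-1.2 -1.1 -1.3] t 31.65
shift mm [ 0.5 -0.2  0.4] turn 0.08
```

View pics/w21.png

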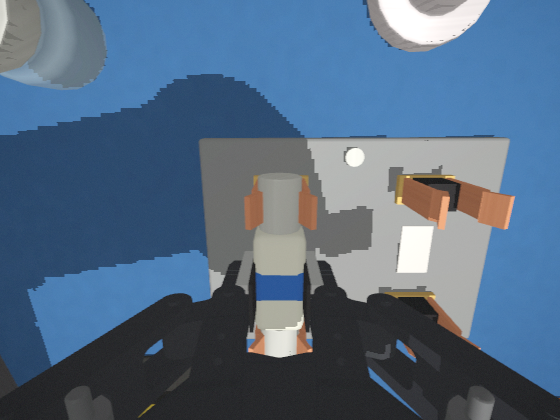

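>>> move_arm:
  increments:
    - [[0,0,0.001,0,255],[0,0,0.001,0,255],[0,0,0,0,255]]

```text
t: 32.0
tcp_pos: [0.6089, -0.1066, 0.0333]
eef_rot: [-2.171, 2.271, -0.001]
contact_force: [-4.2, -0.2, 5.7]
finger_gap: 0.0216
```

```bash
python3 - <<'E'
from h import *
togo(.6085,-.1069,.033,267.3)
E
```

```text
tcp [ 608.9 -106.6   33.3] yaw -92.59 tilt [ 0.001 -0.    -1.   ] gap 21.6 F [-4.2 -0.2  5.7] t 32.00
shift mm [0.3 0.4 0.3] turn 0.11
```

>>> move_arm:
  increments:
    - [[0,0,-0.001,0,200],[0,0,0,0,120],[0,0,0,0,90],[0,0,0,0,90],[0,0,-0.02,0,90],[0,0,-0.04,0,90],[0,0,-0.04,0,90],[0,0,-0.04,0,90],[0,0,-0.03,0,90],[0,0,0,0,90]]

```text
t: 33.0
tcp_pos: [0.6107, -0.1069, 0.2092]
eef_rot: [-2.166, 2.267, -0.011]
contact_force: [-0.0, -0.0, -0.7]
finger_gap: 0.055
```

```bash
python3 - <<'E'
from h import *
togo(.5772,-.3602,.13,None)
s,im=shot('wrist','w22')
cv2.imwrite('pics/w22z.png',cv2.resize(im[120:260,225:405],None,fx=4,fy=4,interpolation=cv2.INTER_CUBIC))
print(masks(im,(105,200,60),(125,255,255),60)[:8], masks(im,(0,170,60),(8,255,255),60))
E
```

```text
tcp [ 610.7 -106.9  209.2] yaw -92.62 tilt [ 0.009 -0.001 -1.   ] gap 55.0 F [-0.  -0.  -0.7] t 33.00
shift mm [254.6  22.7  79. ] turn None
[] [(127, (np.float64(91.8), np.float64(2.6)), (np.float64(6.0), np.float64(21.0)), 90.0), (1167, (np.float64(542.7), np.float64(226.8)), (np.float64(38.0), np.float64(36.0)), 90.0), (191, (np.float64(480.4), np.float64(320.5)), (np.float64(28.2), np.float64(11.3)), 58.0)]
```

View pics/w22.png

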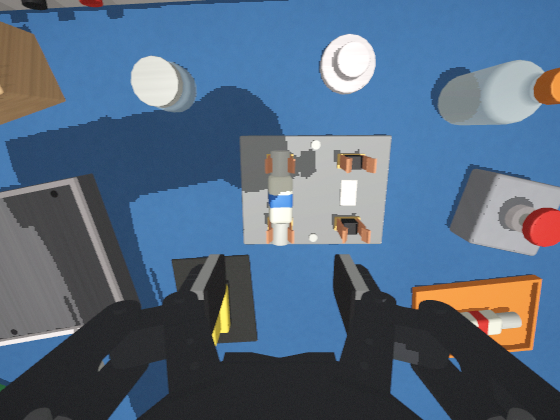

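View pics/w22z.png

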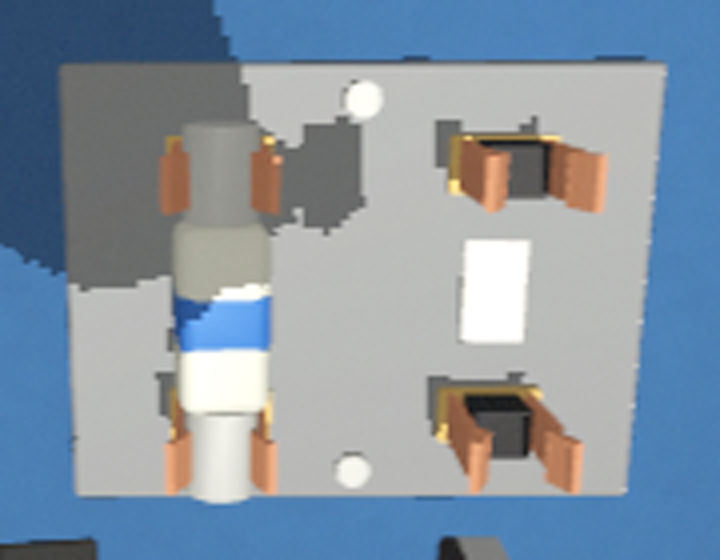

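>>> move_arm:
  increments:
    - [[0.032,0.003,0,0,150],[0.032,0.003,0,0,255],[0.032,0.003,0,0,255],[0.032,0.003,0,0,255],[0.032,0.003,0,0,255],[0.032,0.003,0,0,255],[0.032,0.003,0,0,255],[0.03,0.002,0,0,255],[0,0,0.02,0,255],[0,0,0,0,255],[0,0,0,0,255]]

```text
t: 34.15
tcp_pos: [0.5737, -0.3587, 0.1814]
eef_rot: [2.17, -2.27, -0.004]
contact_force: [0.5, 0.8, 0.1]
finger_gap: 0.0001
```

```bash
python3 - <<'E'
from h import *
s,im=shot('wrist','w23')
m=masks(im,(0,170,60),(8,255,255),60);print(m)
m=max(m); p=pt('wrist',m[1],.085,s);print(p)
togo(p[0],p[1],.09,None,s)
E
```

```text
[(1173, (np.float64(280.8), np.float64(204.4)), (np.float64(43.0), np.float64(42.0)), 90.0)]
[ 0.58141755 -0.36017914  0.085     ]
tcp [ 573.7 -358.7  181.4] yaw -92.60 tilt [-0.003  0.001 -1.   ] gap 0.1 F [0.5 0.8 0.1] t 34.15
shift mm [ 1.2 -8.  91.4] turn None
```

View pics/w23.png

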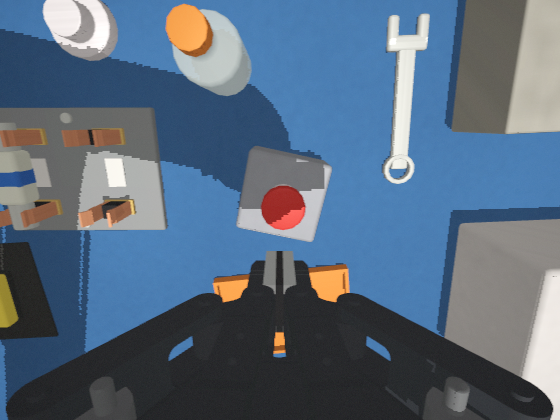

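>>> move_arm:
  increments:
    - [[0.002,-0.006,0.03,0,255],[0,0,0.03,0,255],[0,0,0.02,0,255],[0,0,0.01,0,255],[0,0,0.004,0,255],[0,0,0.004,0,255],[0,0,0.004,0,255],[0,0,0.003,0,255],[0,0,0,0,255]]

```text
t: 35.1
tcp_pos: [0.5809, -0.3617, 0.0792]
eef_rot: [-2.17, 2.27, -0.004]
contact_force: [1.0, 1.5, 5.0]
finger_gap: -0.0001
```

```bash
python3 - <<'E'
from h import *
togo(.5795,-.3605,.07,None)
E
```

```text
tcp [ 580.9 -361.7   79.2] yaw -92.59 tilt [ 0.002 -0.001 -1.   ] gap -0.1 F [1.  1.5 5. ] t 35.10
shift mm [-1.1  1.5  9.2] turn None
```

>>> move_arm:
  increments:
    - [[0,0,0.003,0,255],[0,0,0.003,0,255],[0,0,0.002,0,255],[0,0,0.001,0,255],[0,0,0,0,255],[0,0,0,0,255]]

```text
t: 35.7
tcp_pos: [0.581, -0.3617, 0.0714]
eef_rot: [-2.17, 2.27, -0.005]
contact_force: [-0.5, 3.4, 8.5]
finger_gap: -0.0003
```

```bash
python3 - <<'E'
from h import *
togo(.5795,-.3605,.07,None)
E
```

```text
tcp [ 581.  -361.7   71.4] yaw -92.59 tilt [ 0.003 -0.001 -1.   ] gap -0.3 F [-0.5  3.4  8.5] t 35.70
shift mm [-1.2  1.5  1.4] turn None
```

>>> move_arm:
  increments:
    - [[0,0,0.001,0,255],[0,0,0.001,0,255],[0,0,0.001,0,255],[0,0,0,0,255],[0,0,0,0,255]]

```text
t: 36.2
tcp_pos: [0.5811, -0.3619, 0.071]
eef_rot: [-2.171, 2.27, -0.007]
contact_force: [-4.5, 7.0, 16.9]
finger_gap: -0.0001
```

```bash
python3 - <<'E'
from h import *
togo(.5795,-.3605,.07,None)
E
```

```text
tcp [ 581.1 -361.9   71. ] yaw -92.56 tilt [ 0.004 -0.003 -1.   ] gap -0.1 F [-4.5  7.  16.9] t 36.20
shift mm [-1.3  1.6  1. ] turn None
```

The plunger is at its stop: the force jumped to 17 N at z = 71 mm. I'll release it and retreat.

>>> move_arm:
  increments:
    - [[0,0,-0.005,0,255],[0,0,-0.01,0,255],[0,0,-0.03,0,255],[0,0,-0.04,0,255],[0,0,-0.04,0,255],[-0.02,0.04,-0.02,0,255],[-0.02,0.04,0,0,255],[-0.02,0.04,0,0,255],[0,0.04,0,0,255],[0,0,0,0,255],[0,0,0,0,255]]

```text
t: 37.3
tcp_pos: [0.4225, -0.2943, 0.2114]
eef_rot: [-2.169, 2.271, -0.002]
contact_force: [0.6, 0.4, -1.2]
finger_gap: -0.0001
```

```bash
python3 - <<'E'
from h import *
togo(.5795,-.3605,.07,None)
s,im=shot('wrist','w24')
_,im=shot('top','t24',(110,130,460,300),2.2)
im=cv2.imread('pics/t24_raw.png')
shot('scene','s24',(120,120,450,300),2.4)
E
```

```text
tcp [ 422.5 -294.3  211.4] yaw -92.64 tilt [ 0.001 -0.    -1.   ] gap -0.1 F [ 0.6  0.4 -1.2] t 37.30
shift mm [  58.9 -159.7  141.7] turn None
```

View pics/w24.png

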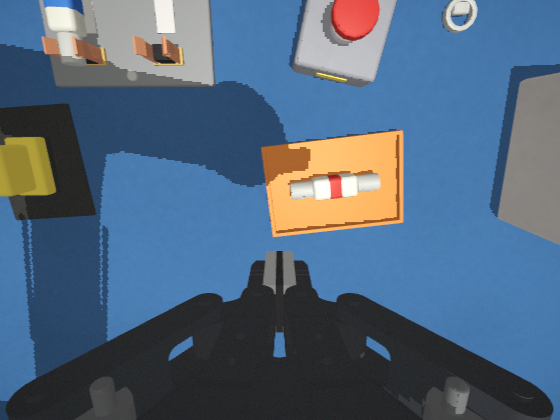

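View pics/t24.png

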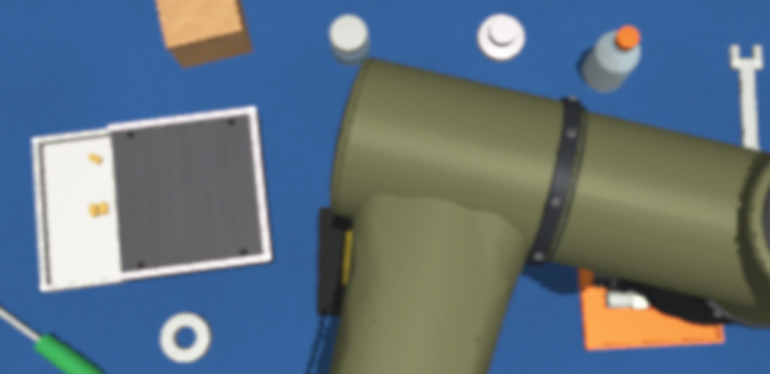

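View pics/s24.png

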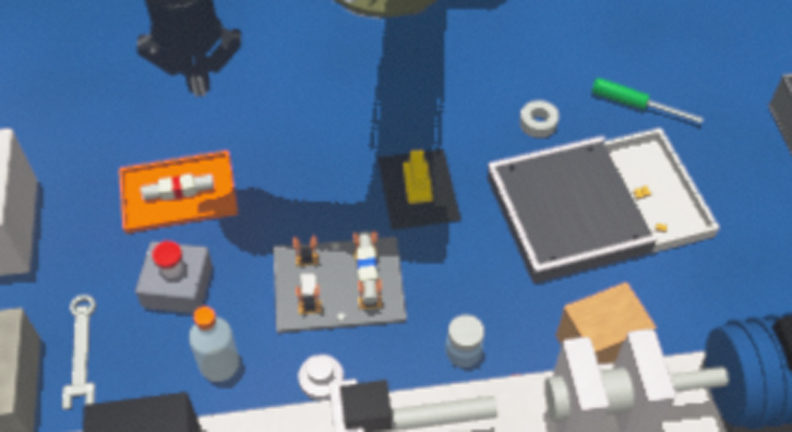

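```bash
python3 - <<'E'
from h import *
A=lambda u,v:(110+u/2.2-.3,130+v/2.2-.3)
c=np.array([.537,.1915]);ex=np.array([.9893,.146]);ey=np.array([-.146,.9893])
for u in [(96,158),(97,209)]:
    p=pt('top',A(*u),.008)[:2]-c; print(p@ex,p@ey-.130)
print(finish_job())
E
```

```text
0.06078716880531805 -0.021065975000374007
-0.002139410805459862 -0.018069947055868105
the job is handed in; nothing more can be done
None
```

I finished the whole job in about 37 s of the 208 s allowed and handed it in; the station gives no verdict.

- **Chips:** three chips were on the plate. Two strokes with the scraper pushed them into the white catch tray. The last pictures show an empty plate, and the chips measure about 20 mm on the plate side of the tray's centre line, well inside the limits. The fingers stayed clear of the chips throughout.
- **Scraper:** it stands upright on its black mat.
- **Fuses:** the blown fuse lies flat in the orange tray. I saw only one fresh fuse, and it is in the clip pair the blown one came from. It stopped against the saddles at the expected height, and the wrist picture looks the same as when the blown fuse was seated there.
- **Plunger:** I pressed it down about 14 mm, where the force jumped to about 17 N at the stop. It came back up by itself, judged only by eye in the last pictures.
- **Bystanders:** none was touched, and they look unmoved in the last pictures.

No check failed or disagreed. I noticed no fuse being knocked aside, and the readings I took after each grip showed no slackening.

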